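# Restock the tea rack

### The job

Restock the tea rack: slide the end stop back to make room, then push every fresh tin standing beside the rack into the row from the front, right next to the tin of its own colour, so that its neighbours move apart and it stands fully home against the track at the back, in line with the others. Finish by sliding the end stop up against the last tin so that the whole row is closed up snug with no gaps. Keep every tin upright and leave the cream tub and the jigger where they are.

Things in the scene. Friction and masses are not known exactly. Their poses are not given: they have to be found in the camera images.
- rack: counter rack for tea tins, fixed: beech board, open at the front. Origin on the table under the line of the row; x away from the robot across the row, y along the row, z up. The board spans x -110 to +38 mm, y -200 to +200; its top, the tins' floor, is at z = 4 (4 thick). A tin fully home has its origin at x = 0, z = 4; the row runs from the end wall at y = -186 to the stop's face
- rack_wall (a point): point on the inner face of the rack's fixed wooden end wall, which closes the row on the right (rack y = -186 mm); 12 thick, 56 high over the table, 56 deep
- rack_track (a point): point on the front face of the aluminium track along the back of the rack (rack x = +21.5 mm, 38 high over the table), against which the backs of tins that are home rest
- end_stop (a joint): sliding end stop closing the row on the left, in m: its face is at rack y = 24 mm + this value. 0 = 210 mm from the end wall (five tins, snug); each further tin adds 0.042; grows towards rack +y to 0.156 (fully back). About 2.5 N of friction, stays where it is left. An aluminium plate 8 thick, reaching 76 over the table, riding on the back track
- stop_grip (a point): middle of the black ribbed grip on top of the end stop: 40 wide (rack x), 14 thick (rack y), from 74 to 132 mm over the table; this point is 116 over the table (16 below the grip's top) and 6 mm behind the stop's face; pinch it from above across its thickness
- stop_face (a point): point on the stop's face that presses on the row, 42 mm over the table
- row_green: green round metal tea tin, slip-on lid, white paper band: 42 across, 68 tall, closed, smooth, 0.08 to 0.13 kg; origin at the centre of its underside, z up, its yaw means nothing. Stands in the rack's row; the order of the four colours varies; the tins of the row nearly touch
- row_red: red round metal tea tin, slip-on lid, white paper band: 42 across, 68 tall, closed, smooth, 0.08 to 0.13 kg; origin at the centre of its underside, z up, its yaw means nothing. Stands in the rack's row; the order of the four colours varies; the tins of the row nearly touch
- row_yellow: yellow round metal tea tin, slip-on lid, white paper band: 42 across, 68 tall, closed, smooth, 0.08 to 0.13 kg; origin at the centre of its underside, z up, its yaw means nothing. Stands in the rack's row; the order of the four colours varies; the tins of the row nearly touch
- row_blue: blue round metal tea tin, slip-on lid, white paper band: 42 across, 68 tall, closed, smooth, 0.08 to 0.13 kg; origin at the centre of its underside, z up, its yaw means nothing. Stands in the rack's row; the order of the four colours varies; the tins of the row nearly touch
- row_grey: grey round metal tea tin, slip-on lid, white paper band: 42 across, 68 tall, closed, smooth, 0.08 to 0.13 kg; origin at the centre of its underside, z up, its yaw means nothing. Last tin of the rack's row, next to the end stop; has no fresh tin
- fresh_green: green round metal tea tin, slip-on lid, white paper band: 42 across, 68 tall, closed, smooth, 0.08 to 0.13 kg; origin at the centre of its underside, z up, its yaw means nothing. Fresh stock: stands on the table right of the rack; absent in some runs
- fresh_red: red round metal tea tin, slip-on lid, white paper band: 42 across, 68 tall, closed, smooth, 0.08 to 0.13 kg; origin at the centre of its underside, z up, its yaw means nothing. Fresh stock: stands on the table right of the rack; absent in some runs
- fresh_yellow: yellow round metal tea tin, slip-on lid, white paper band: 42 across, 68 tall, closed, smooth, 0.08 to 0.13 kg; origin at the centre of its underside, z up, its yaw means nothing. Fresh stock: stands on the table right of the rack; absent in some runs
- fresh_blue: blue round metal tea tin, slip-on lid, white paper band: 42 across, 68 tall, closed, smooth, 0.08 to 0.13 kg; origin at the centre of its underside, z up, its yaw means nothing. Fresh stock: stands on the table right of the rack; absent in some runs
- cream_pot: small cream tub, 72 across and 72 high, on the table left of the rack; leave it alone
- jigger: steel jigger, 44 across and 75 high, standing on the table close to the rack's left end; leave it alone

How it is judged:
By the outcome, as a careful person would: the job done as asked, in the order asked, and still so for the second after the job is handed in, with the robot touching nothing.
Of fresh_green, fresh_red, fresh_yellow, fresh_blue only 2 to 3 are there at a start; the rules pass over those that are not, and their reading is None.
At some moment in a run one of fresh_green, fresh_red, fresh_yellow, fresh_blue may be knocked a few centimetres aside while the robot is not near it.
Once in a run the grip may slacken for a moment while it holds something.
It also fails if it takes over 210 s, if anything falls off the work surface, if the arm or the gripper's body presses on something with over 40 N, if the wrist force passes 120 N, or if a joint passes its speed limit or range.

### The arm

A 7-joint arm with a two-finger parallel gripper is mounted at the origin on the work surface; the furniture and walls round the work are solid. World frame = base frame: x ahead of the robot, y to its left, z up, the work surface at z = 0. Lengths are in m, angles in rad, forces in N, time in s.
With the tool pointing down it reaches from about 0.425 to 0.875 m from the base axis. Payload 8.4 kg.
Tool frame: the origin (TCP) lies at the very end of the fingers, on their centre line; the grasp point (between the pads) lies 19 mm behind it; z points along the fingers, y is the line along which they close (so a half turn about z gives the same grasp; the last joint's range is limited). The gripper opens to 85 mm and grips with 20 to 120 N. Pads are 22 mm wide; open, the fingers measure 114 mm over their backs; the gripper's body (76 mm by 85 mm) begins 54 mm behind the grasp point. The pads swing forward as they close: fully open they stand 13 mm farther back than shut.
Start: joints at [-1.379, 0.333, 0.04, 1.465, -0.013, 1.343, -0.059], TCP at [0.186, 0.623, 0.2] pointing down, gripper open.
Joint ranges: [-2.58, 2.58], [-0.38, 2.09], [-1.3, 1.39], [0.25, 2.4], [-1.5, 4.64], [0.08, 2.09], [-2.65, 2.65]. Speed limits (rad/s): [2.22, 2.22, 2.79, 2.79, 3.14, 3.14, 3.14].

### API

Orientations are given as a unit quaternion [x, y, z, w].
In Python, from plant import robot, capture, camera_model gives the robot as it stands.
- The arm moves only by the tool carry_out, never from a script. Its argument "steps" is a list of rows, each a list of 7 numbers: the turn, a rotation vector about the tool's x, y, z in degrees, then the shift along the tool's x, y, z in m, then the gripper command: -1 is fully open, 1 is shut, values between are in proportion. A call has 1 to 8 rows; each row is the pose to reach, as a shift and turn from the pose commanded when the call began, along the tool's axes at that moment; what a row does not reach only later rows make up. A row lasts 1/8 s, in which the tool goes at most 62.5 mm and 10.7 degrees, less where a joint would pass 70% of its speed; a pose out of reach is approached as far as the arm can. A call with a gripper value outside its range is refused whole. The fingers move at their own pace and stop on an object; "squeeze" is the grip in N (left out, the last holds). Time passes only in rows, so rows that repeat a pose let the fingers close. It gives the time, the measured TCP pose, the force, the opening and the grip force at its end, in the units of the state.
- robot.observe(): the state, without advancing time (a new reading comes with each control period).
- capture(name): name is "side" or "top" or "wrist"; returns (picture, depth): 400x640x3 uint8, blue, green, red; 400x640 float32, m along the optical axis (not along the pixel's ray), 0 where there is no reading.
- camera_model(name): a dict with "mtx" (3x3 intrinsics, pixels), "dist" ([k1, k2, p1, p2, k3] as OpenCV has them; the pictures are not rectified), "origin" and "rotation" of the camera in the world; the wrist camera has in their place "T_tool_cam" (4x4, takes a point from camera to tool coordinates, whose origin is the TCP and whose axes are the flange's). Camera axes: x right, y up, looking along -z (the intrinsics and any distortion apply to the point x, -y, -z); pixel columns grow to the right and rows downward; lengths in m; the calibration is good to about 2 mm. A picture is of the moment at which its call begins: read the wrist's pose just before it. camera_model takes no time and is no camera call.
- robot.close_job(): hands the job in; it is judged then, once.
The state is a dict: "time_s": time; "joint_positions": joint angles; "qvel": joint speeds; "tau": joint torques, N m; "eef_pos": TCP position; "eef_rot": TCP orientation; "force": force on the tool from outside, world axes, zero at the start; "wrist_torque": the same for the moment, N m; "grip_width": finger opening in m; "gripper_force": force on a finger pad.
Only numpy, scipy, OpenCV 4.12 (cv2) and the standard library are available. Lean on these libraries where they do the work, as an engineer would, in place of code of your own. Each camera call takes 0.05 s, during which the arm holds its last target. There are 200 camera calls.

## Working session

There is one attempt and no reset: what is moved stays moved. The work goes in short steps, Python scripts to look and compute and a tool call to move; the robot and the scene stay as the last step left them, time stands still between calls to the robot, and variables do not carry over. Pictures are saved under pics/ and viewed, at most 16 in all, crops included, and the job is handed in when it is done.

Besides the shell and the picture viewer there is one more tool, called as a command line: name --pt "numbers of a row" for each row, then --argument value for the rest. carry_out: Moves the arm, as the interface text tells. Its arguments: {"type":"object","properties":{"steps":{"type":"array"},"squeeze":{"type":"number"}},"required":["steps"]}

```bash
mkdir -p pics; ls; python3 - <<'E'
from plant import robot,capture,camera_model
import cv2,numpy as np
s=robot.observe(); print(s)
for n in("top","side"):
    im,d=capture(n); cv2.imwrite(f"pics/{n}0.png",im); np.save(f"{n}0.npy",d); print(n,camera_model(n))
print(camera_model("wrist"))
E
```

```text
pics
{'time_s': 0.0, 'joint_positions': array([-1.37917804,  0.33387694,  0.03987946,  1.46623924, -0.01339825,
        1.3432716 , -0.05847687]), 'qvel': array([ 6.16171557e-04,  1.20520945e-03,  3.92157720e-05, -8.74948962e-04,
       -1.92670495e-03, -1.79726879e-03,  3.21426080e-04]), 'tau': array([-4.51777132e-04, -6.58525586e+01,  1.36552759e+00, -4.05566740e+01,
        1.69194181e-02,  1.23265141e-02,  4.42427313e-05]), 'eef_pos': array([0.18627457, 0.62223888, 0.19935899]), 'eef_rot': array([ 1.44896547e-01,  9.89446515e-01, -7.62386194e-04, -5.76852600e-05]), 'force': array([ 0.69815006, -0.18267056, -0.16635072]), 'wrist_torque': array([ 0.0263656 , -0.00693193, -0.04849046]), 'gripper_force': 0.0, 'grip_width': 0.08516783440992264}
top {'mtx': array([[518.09120704,   0.        , 328.82069954],
       [  0.        , 518.09120704, 198.5447494 ],
       [  0.        ,   0.        ,   1.        ]]), 'dist': array([0.04987723, 0.        , 0.        , 0.        , 0.        ]), 'origin': array([ 0.28693804, -0.08834376,  1.55437793]), 'rotation': array([ 0.05249859, -0.04882429,
[... 293 characters left out ...]
58740354, 0.17662166, 0.87534579]), 'rotation': array([0.29661891, 0.35543602, 0.6948557 , 0.55032538])}
{'mtx': array([[304.46811655,   0.        , 320.31561463],
       [  0.        , 304.46811655, 201.99205321],
       [  0.        ,   0.        ,   1.        ]]), 'dist': array([0.00408576, 0.        , 0.        , 0.        , 0.        ]), 'T_tool_cam': array([[-2.73557424e-04,  9.63389969e-01,  2.68103886e-01,
         6.73177905e-02],
       [ 9.99998944e-01,  6.46130143e-04, -1.30142897e-03,
        -7.56806517e-04],
       [-1.42701361e-03,  2.68103247e-01, -9.63389128e-01,
        -1.72148317e-01],
       [ 0.00000000e+00,  0.00000000e+00,  0.00000000e+00,
         1.00000000e+00]])}
```

View pics/top0.png

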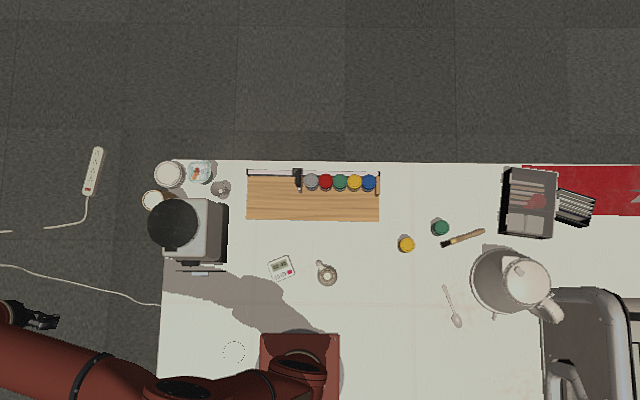

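View pics/side0.png

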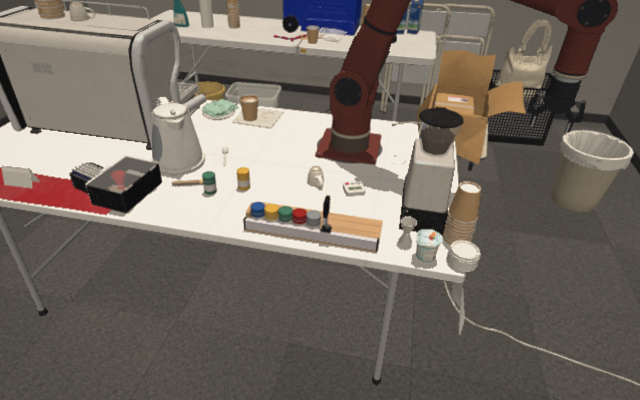

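The top picture shows the row, left to right: grey (311,182), red (326,182), green (340,182), yellow (355,182), blue (369,183). The stop grip is at (297,178). Fresh yellow is at (406,244) and fresh green at (440,228). The side view agrees.

```bash
cat > h.py <<'E'
from plant import robot,capture,camera_model
import cv2,numpy as np
from scipy.spatial.transform import Rotation as R
def cam(n,st=None):
    m=camera_model(n)
    if n=="wrist":
        st=st or robot.observe(); T=m["T_tool_cam"]; Rt=R.from_quat(st["eef_rot"]).as_matrix()
        return m,Rt@T[:3,:3],Rt@T[:3,3]+st["eef_pos"]
    return m,R.from_quat(m["rotation"]).as_matrix(),m["origin"]
def ray(c,uv):
    m,Rc,o=c; p=cv2.undistortPoints(np.array(uv,float).reshape(-1,1,2),m["mtx"],m["dist"]).reshape(-1,2)
    return np.c_[p[:,0],-p[:,1],-np.ones(len(p))]@Rc.T,o
def onplane(c,uv,z):
    d,o=ray(c,uv); z=np.broadcast_to(z,len(d)); return o+d*((z-o[2])/d[:,2])[:,None]
def depthpt(c,uv,D):
    d,o=ray(c,uv); return o+d*np.array([D[int(round(v)),int(round(u))] for u,v in uv])[:,None]
E
python3 - <<'E'
from h import *
np.set_printoptions(precision=4,suppress=True)
im=cv2.imread("pics/top0.png");D=np.load("top0.npy");c=cam("top")
hsv=cv2.cvtColor(im,cv2.COLOR_BGR2HSV)
for n,lo,hi in(("yellow",(15,150,90),(32,255,255)),("green",(60,90,40),(95,255,255)),("blue",(100,120,50),(130,255,255)),("red",(170,150,60),(180,255,255))):
    k=cv2.inRange(hsv,lo,hi);N,_,s,ce=cv2.connectedComponentsWithStats(k)
    for i in range(1,N):
        if s[i,4]>60 and ce[i,0]<460: print(n,s[i],ce[i],onplane(c,[ce[i]],0.07),depthpt(c,[ce[i]],D)[0])
print("grip",onplane(c,[(297,172),(297,184)],.132),"stop D",depthpt(c,[(297,178)],D))
print("board corners",onplane(c,[(247,221),(380,221),(247,176)],.004), "track ends",onplane(c,[(247,173.5),(380,174)],.038))
print("endwall",onplane(c,[(378,186)],.056), "jigger,tub",onplane(c,[(221,187),(200,170)],.07))
E
```

```text
yellow [347 174  15  16 174] [354.2011 181.3161] [[ 0.5529 -0.1521  0.07  ]] [ 0.5514 -0.1517  0.0784]
yellow [400 238  14  14 167] [406.5389 244.521 ] [[ 0.3718 -0.3026  0.07  ]] [ 0.3718 -0.3026  0.0701]
green [333 174  14  15 160] [339.6062 181.2188] [[ 0.5526 -0.1097  0.07  ]] [ 0.5527 -0.1097  0.0695]
green [434 220  15  15 159] [440.7925 227.1509] [[ 0.423  -0.4007  0.07  ]] [ 0.4235 -0.4019  0.0644]
blue [362 175  14  15 165] [368.6182 181.7273] [[ 0.5522 -0.194   0.07  ]] [ 0.5519 -0.1938  0.0721]
grip [[0.566  0.0106 0.132 ]
 [0.532  0.0098 0.132 ]] stop D [[0.548  0.0098 0.1374]]
board corners [[ 0.4392  0.166   0.004 ]
 [ 0.4448 -0.2332  0.004 ]
 [ 0.5765  0.1711  0.004 ]] track ends [[ 0.5778  0.1657  0.038 ]
 [ 0.5817 -0.23    0.038 ]]
endwall [[ 0.5424 -0.2225  0.056 ]] jigger,tub [[0.5307 0.2341 0.07  ]
 [0.58   0.2972 0.07  ]]
```

```bash
cat >> h.py <<'E'
def go(target,ydir=None):
    """shift/turn in tool axes from the present pose; ydir: wanted world yaw of tool y, deg"""
    s=robot.observe(); Rt=R.from_quat(s["eef_rot"]).as_matrix(); d=Rt.T@(np.array(target)-s["eef_pos"])
    if ydir is None: return d.round(4),None
    a=np.radians(ydir); y=np.array([np.cos(a),np.sin(a),0]);z=np.array([0,0,-1.]); M=np.c_[np.cross(y,z),y,z]
    return d.round(4),R.from_matrix(Rt.T@M).as_rotvec(degrees=True).round(2)
E
python3 - <<'E'
from h import *
np.set_printoptions(precision=3,suppress=True)
D=np.load("top0.npy");c=cam("top")
uv=[(u,v) for v in range(200,276,12) for u in range(140,240,14)]
P=depthpt(c,uv,D); print(P[P[:,2]>.05])
print(go([.186,.623,.42],90),go([.50,.01,.42],90))
E
```

```text
[[0.474 0.385 0.185]
 [0.453 0.296 0.347]
 [0.453 0.263 0.348]
 [0.468 0.26  0.238]
 [0.475 0.235 0.194]
 [0.424 0.327 0.347]
 [0.425 0.296 0.343]
 [0.425 0.263 0.344]
 [0.427 0.233 0.334]
 [0.441 0.228 0.216]
 [0.457 0.222 0.074]
 [0.395 0.324 0.352]
 [0.396 0.292 0.35 ]
 [0.396 0.259 0.351]
 [0.397 0.228 0.348]
 [0.41  0.228 0.209]
 [0.424 0.222 0.063]
 [0.368 0.324 0.347]
 [0.368 0.291 0.348]
 [0.369 0.259 0.347]
 [0.376 0.253 0.245]
 [0.379 0.228 0.204]
 [0.39  0.222 0.057]
 [0.341 0.291 0.341]
 [0.346 0.287 0.242]
 [0.346 0.252 0.243]
 [0.348 0.227 0.199]
 [0.355 0.221 0.055]
 [0.317 0.304 0.176]
 [0.317 0.267 0.178]
 [0.319 0.242 0.128]
 [0.286 0.294 0.068]]
(array([ 0.   ,  0.   , -0.221]), array([ -0.08,  -0.01, -16.66])) (array([-0.476, -0.497, -0.22 ]), array([ -0.08,  -0.01, -16.66]))
```

carry_out --pt "0 0 0 0 0 -0.06 -1" --pt "0 0 -4 0 0 -0.12 -1" --pt "0 0 -8 0 0 -0.18 -1" --pt "0 0 -12 0 0 -0.24 -1" --pt "0 0 -16.7 0 0 -0.27 -1" --pt "0 0 -16.7 0 0 -0.27 -1"

```text
time_s: 0.85
eef_pos: [0.1865, 0.6232, 0.4724]
eef_rot: [-0.001, 1.0, 0.002, 0.0]
force: [-0.2, 0.9, -0.3]
grip_width: 0.0854
gripper_force: 0.0
```

carry_out --pt "0 0 0 -0.027 -0.055 0 -1" --pt "0 0 0 -0.054 -0.11 0 -1" --pt "0 0 0 -0.081 -0.165 0 -1" --pt "0 0 0 -0.108 -0.22 0 -1" --pt "0 0 0 -0.135 -0.275 0 -1" --pt "0 0 0 -0.162 -0.33 0 -1" --pt "0 0 0 -0.189 -0.385 0 -1" --pt "0 0 0 -0.216 -0.44 0 -1"

```text
time_s: 1.85
eef_pos: [0.4029, 0.1806, 0.4688]
eef_rot: [0.0, 1.0, -0.0, -0.001]
force: [0.8, -0.1, 0.4]
grip_width: 0.0854
gripper_force: 0.0
```

carry_out --pt "0 0 0 -0.03 -0.05 0 -1" --pt "0 0 0 -0.06 -0.1 0 -1" --pt "0 0 0 -0.07 -0.16 0.03 -1" --pt "0 0 0 -0.07 -0.21 0.08 -1" --pt "0 0 0 -0.07 -0.24 0.13 -1" --pt "0 0 0 -0.07 -0.24 0.15 -1" --pt "0 0 0 -0.07 -0.24 0.15 -1"

```text
time_s: 2.72
eef_pos: [0.471, -0.0575, 0.3177]
eef_rot: [0.0, 1.0, -0.0, -0.002]
force: [0.7, 0.6, 0.4]
grip_width: 0.0852
gripper_force: 0.0
```

```bash
python3 - <<'E'
from h import *
s=robot.observe();im,d=capture("wrist");cv2.imwrite("pics/w1.png",im);np.save("w1.npy",d)
np.savez("w1s.npz",p=s["eef_pos"],r=s["eef_rot"]);print(s["time_s"],s["eef_pos"],s["eef_rot"])
E
```

```text
2.725 [ 0.47102764 -0.05749184  0.31771358] [ 4.88217020e-04  9.99997162e-01 -1.60938300e-04 -2.32618329e-03]
```

View pics/w1.png

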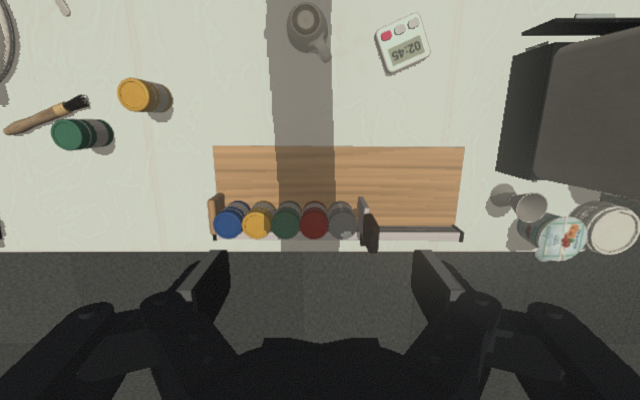

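The wrist view runs right = +y, down = +x. The row lids are blue (229,221), yellow (257,224), green (286,223), red (314,222) and grey (342,221), with the stop grip at (371,235). Fresh yellow is at (134,95) and fresh green at (69,134). The board's front corners are (213,146) and (464,147).

```bash
cat >> h.py <<'E'
COL=dict(yellow=((15,120,110),(32,255,255)),green=((60,60,35),(95,255,255)),blue=((100,90,50),(130,255,255)),red=((170,120,60),(180,255,255)),grey=((0,0,85),(180,60,135)))
def tins(name="wrist",tag=None,zmin=.05):
    """Lid centres from depth: pixels at lid height, split by colour, circle of the mask"""
    s=robot.observe();im,D=capture(name);c=cam(name,s)
    if tag: cv2.imwrite(f"pics/{tag}.png",im)
    v,u=np.mgrid[0:400,0:640]; P=depthpt_all(c,D); ok=(P[...,2]>.06)&(P[...,2]<.085)
    hsv=cv2.cvtColor(im,cv2.COLOR_BGR2HSV); out=[]
    for n,(lo,hi) in COL.items():
        k=(cv2.inRange(hsv,lo,hi)>0)&ok
        N,L,st,ce=cv2.connectedComponentsWithStats(k.astype(np.uint8))
        for i in range(1,N):
            if st[i,4]<150: continue
            q=P[L==i]; z=np.median(q[:,2]); (x,y),r=cv2.minEnclosingCircle(q[:,:2].astype(np.float32))
            out.append((n,round(float(x),4),round(float(y),4),round(float(z),4),round(r,4),*q[:,:2].mean(0).round(4)))
    return s,c,im,D,P,out
def depthpt_all(c,D):
    v,u=np.mgrid[0:400,0:640]; d,o=ray(c,np.c_[u.ravel(),v.ravel()]); return (o+d*D.ravel()[:,None]).reshape(400,640,3)
E
python3 - <<'E'
from h import *
s,c,im,D,P,o=tins()
for t in o: print(t)
print("board",onplane(c,[(213,146),(464,147)],.004))
print("depth grip",[ (p.round(3)) for p in depthpt(c,[(371,228),(371,240),(366,235),(376,240)],D)])
g=P[(P[...,2]>.11)&(P[...,2]<.15)]; print("grip",np.percentile(g,[2,50,98],axis=0).round(4))
w=P[(P[...,2]>.05)&(P[...,2]<.062)&(P[...,1]<-.195)&(P[...,0]>.5)&(P[...,0]<.6)&(P[...,1]>-.26)]; print("wall",np.percentile(w,[2,50,98],axis=0).round(4))
E
```

```text
('yellow', 0.3736, -0.3043, 0.0651, 0.0207, np.float64(0.3732), np.float64(-0.304))
('yellow', 0.5539, -0.1521, 0.0693, 0.0212, np.float64(0.5533), np.float64(-0.1528))
('green', 0.425, -0.403, 0.065, 0.0214, np.float64(0.4246), np.float64(-0.4017))
('blue', 0.5533, -0.1944, 0.0695, 0.0212, np.float64(0.5527), np.float64(-0.194))
('grey', 0.5275, 0.2459, 0.067, 0.021, np.float64(0.5266), np.float64(0.2579))
('grey', 0.5553, -0.0247, 0.0695, 0.0209, np.float64(0.5539), np.float64(-0.0222))
board [[ 0.44787643 -0.22674526  0.004     ]
 [ 0.44949291  0.17022373  0.004     ]]
depth grip [array([0.539, 0.007, 0.13 ]), array([0.555, 0.007, 0.131]), array([0.553, 0.003, 0.119]), array([0.555, 0.014, 0.13 ])]
grip [[0.3256 0.0041 0.111 ]
 [0.402  0.2243 0.1304]
 [0.5606 0.2313 0.1492]]
wall [[ 0.5203 -0.2266  0.0508]
 [ 0.5397 -0.2214  0.0538]
 [ 0.5735 -0.1977  0.0574]]
```

carry_out --pt "0 0 0 -0.04 0.034 0.04 -1" --pt "0 0 0 -0.081 0.067 0.09 -1" --pt "0 0 0 -0.081 0.067 0.14 0" --pt "0 0 0 -0.081 0.067 0.19 0.2" --pt "0 0 0 -0.081 0.067 0.22 0.3" --pt "0 0 0 -0.081 0.067 0.22 1" --pt "0 0 0 -0.081 0.067 0.22 1" --pt "0 0 0 -0.081 0.067 0.22 1" --squeeze 30

```text
time_s: 3.82
eef_pos: [0.5531, 0.0108, 0.1001]
eef_rot: [-0.001, 1.0, 0.0, -0.001]
force: [0.2, 1.6, -21.1]
grip_width: 0.0119
gripper_force: 29.1
```

carry_out --pt "0 0 0 0 0 0 1" --pt "0 0 0 0 0.015 0 1" --pt "0 0 0 0 0.035 0 1" --pt "0 0 0 0 0.055 0 1" --pt "0 0 0 0 0.075 0 1" --pt "0 0 0 0 0.095 0 1" --pt "0 0 0 0 0.115 0 1" --pt "0 0 0 0 0.115 0 1"

```text
time_s: 4.82
eef_pos: [0.554, 0.1284, 0.1004]
eef_rot: [-0.002, 1.0, 0.001, 0.0]
force: [0.6, 2.8, -16.6]
grip_width: 0.0112
gripper_force: 29.5
```

carry_out --pt "0 0 0 0 0 0 -0.2" --pt "0 0 0 0 0 0 -0.2" --pt "0 0 0 0 0 -0.05 -1" --pt "0 0 0 0 0 -0.11 -1" --pt "0 0 0 0.03 -0.05 -0.17 -1" --pt "0 0 0 0.06 -0.1 -0.2 -1" --pt "0 0 0 0.08 -0.155 -0.22 -1" --pt "0 0 0 0.1 -0.21 -0.22 -1"

```text
time_s: 5.82
eef_pos: [0.4599, -0.0719, 0.3211]
eef_rot: [0.0, 1.0, 0.001, 0.002]
force: [0.7, -0.3, 1.2]
grip_width: 0.0854
gripper_force: 0.0
```

carry_out --pt "0 0 0 0 -0.06 0 -1" --pt "0 0 0 0 -0.12 0 -1" --pt "0 0 0 0 -0.18 0 -1" --pt "0 0 0 0 -0.18 0 -1"

```text
time_s: 6.32
eef_pos: [0.4581, -0.2559, 0.3197]
eef_rot: [0.005, 1.0, -0.001, 0.001]
force: [0.5, 1.0, 0.1]
grip_width: 0.0855
gripper_force: 0.0
```

```bash
python3 - <<'E'
from h import *
s,c,im,D,P,o=tins(tag="w2")
print(s["time_s"],s["eef_pos"])
for t in o: print(*t)
g=P[(P[...,2]>.12)&(P[...,2]<.15)&(P[...,0]>.5)]
if len(g): print("grip",np.percentile(g,[2,50,98],axis=0).round(4))
y=[t for t in o if t[0]=="yellow"][0]; print(go([y[1],y[2],.026],90))
E
```

```text
6.325 [ 0.45809652 -0.2559033   0.31974107]
yellow 0.3733 -0.3048 0.0653 0.0206 0.3734 -0.3048
yellow 0.5536 -0.1525 0.0697 0.0209 0.5535 -0.1527
green 0.4249 -0.4037 0.0652 0.0203 0.4249 -0.4036
green 0.5545 -0.1108 0.07 0.0201 0.5552 -0.1114
blue 0.5545 -0.1919 0.0696 0.02 0.5569 -0.1873
grey 0.2876 -0.5167 0.0728 0.0386 0.2893 -0.5107
grey 0.4391 -0.6211 0.0779 0.0442 0.4341 -0.6174
grey 0.4916 -0.6018 0.0779 0.0142 0.4914 -0.6004
grey 0.5451 -0.6207 0.0783 0.0439 0.5308 -0.6205
grey 0.5559 -0.0265 0.0701 0.0211 0.5548 -0.0264
grip [[0.535  0.1193 0.1204]
 [0.5524 0.1227 0.1289]
 [0.5717 0.1322 0.1322]]
(array([ 0.0859, -0.0523,  0.2933]), array([-0.05,  0.09, -0.34]))
```

carry_out --pt "0 0 0 0.05 -0.03 0.03 -1" --pt "0 0 0 0.085 -0.05 0.08 -1" --pt "0 0 0 0.085 -0.05 0.14 -1" --pt "0 0 0 0.085 -0.05 0.2 -1" --pt "0 0 0 0.085 -0.05 0.25 -1" --pt "0 0 0 0.085 -0.05 0.292 -1" --pt "0 0 0 0.085 -0.05 0.292 -1"

```text
time_s: 7.25
eef_pos: [0.3728, -0.2982, 0.0245]
eef_rot: [-0.0, 1.0, 0.001, -0.003]
force: [-0.2, 0.9, 1.3]
grip_width: 0.0856
gripper_force: 0.0
```

carry_out --pt "0 0 0 0 0 0 0.2" --pt "0 0 0 0 0 0 0.2" --pt "0 0 0 0 0 0 0.2" --pt "0 0 0 0 0 0 0.2" --pt "0 0 0 0 0 -0.02 0.2" --pt "0 0 0 0 0 -0.06 0.2" --squeeze 40

```text
time_s: 8.0
eef_pos: [0.3745, -0.299, 0.0871]
eef_rot: [-0.0, 1.0, 0.0, -0.001]
force: [1.0, 0.8, 0.5]
grip_width: 0.0401
gripper_force: 40.7
```

carry_out --pt "0 0 0 -0.03 0.045 -0.015 1" --pt "0 0 0 -0.06 0.085 -0.015 1" --pt "0 0 0 -0.09 0.128 -0.015 1" --pt "0 0 0 -0.1175 0.1675 -0.005 1" --pt "0 0 0 -0.1175 0.1675 0.025 1" --pt "0 0 0 -0.1175 0.1675 0.05 1" --pt "0 0 0 -0.1175 0.1675 0.057 1" --pt "0 0 0 -0.1175 0.1675 0.057 1"

```text
time_s: 9.0
eef_pos: [0.4932, -0.1326, 0.0307]
eef_rot: [-0.0, 1.0, -0.0, 0.001]
force: [-0.6, 0.0, 0.5]
grip_width: 0.0397
gripper_force: 44.0
```

```bash
python3 - <<'E'
from h import *
s=robot.observe();print(s["eef_pos"],s["force"],s["grip_width"],s["gripper_force"])
im,d=capture("wrist");cv2.imwrite("pics/w3.png",im)
E
```

```text
[ 0.49315854 -0.13256193  0.03069092] [-0.63041993  0.0120739   0.5363329 ] 0.03973770459428786 43.999654054641724
```

View pics/w3.png

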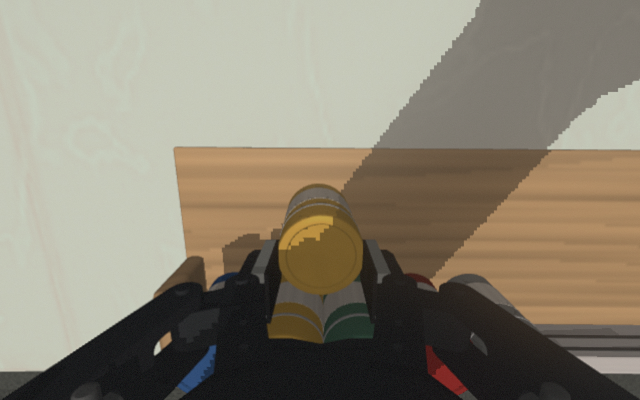

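The held yellow tin (320,245) is upright and centred on the yellow/green touch point (323,330).

carry_out --pt "0 0 0 0 0 0.002 1" --pt "0 0 0 0 0 0.002 -0.3" --pt "0 0 0 0 0 0.002 -0.3" --pt "0 0 0 0 0 -0.03 -0.3" --pt "0 0 0 0 0 -0.07 -0.3" --pt "0 0 0 0.03 0 -0.07 0.62" --pt "0 0 0 0.05 0 -0.07 0.62" --pt "0 0 0 0.05 0 -0.07 0.62"

```text
time_s: 10.05
eef_pos: [0.4418, -0.1301, 0.0993]
eef_rot: [-0.001, 1.0, 0.004, 0.001]
force: [0.3, 1.1, -0.4]
grip_width: 0.0166
gripper_force: 0.0
```

```bash
python3 - <<'E'
from h import *
s,c,im,D,P,o=tins(tag="w4")
print(s["time_s"],s["eef_pos"],s["grip_width"],s["force"])
for t in o: print(*t)
print(go([.45,-.132,.02],90))
E
```

```text
10.05 [ 0.4417847  -0.13011515  0.09930735] 0.01658761168325738 [ 0.27134696  1.13798804 -0.44095648]
green 0.5417 -0.1201 0.0685 0.0131 0.5388 -0.1193
grey 0.5454 -0.0309 0.0698 0.0107 0.5434 -0.0302
(array([-0.007 , -0.0025,  0.0796]), array([0.33, 0.11, 0.18]))
```

View pics/w4.png

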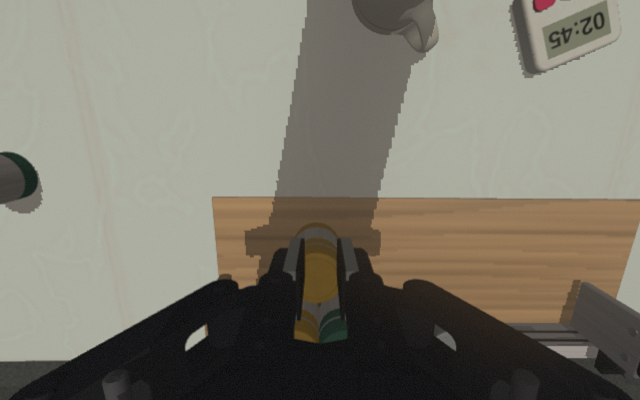

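The fresh tin stands centred under the fingers at (320,270). Now I lower behind it and push.

carry_out --pt "0 0 0 0 -0.002 0.05 0.62" --pt "0 0 0 0 -0.002 0.079 0.62" --pt "0 0 0 -0.015 -0.002 0.079 0.62" --pt "0 0 0 -0.025 -0.002 0.079 0.62" --pt "0 0 0 -0.035 -0.002 0.079 0.62" --pt "0 0 0 -0.042 -0.002 0.079 0.62" --pt "0 0 0 -0.045 -0.001 0.079 0.62" --pt "0 0 0 -0.045 -0.001 0.079 0.62"

```text
time_s: 11.1
eef_pos: [0.4875, -0.1327, 0.0206]
eef_rot: [-0.001, 1.0, 0.0, 0.0]
force: [-1.7, 0.7, -0.1]
grip_width: 0.0157
gripper_force: 0.4
```

```bash
python3 - <<'E'
from h import *
s=robot.observe();print(s["eef_pos"],s["force"],s["grip_width"])
s,c,im,D,P,o=tins(tag="w5")
for t in o: print(*t)
E
```

```text
[ 0.4875213  -0.13269936  0.02064532] [-1.71464446  0.71651517 -0.13874635] 0.01574714730579334
```

carry_out --pt "0 0 0 -0.003 0.004 0 0.62" --pt "0 0 0 -0.006 0.009 0 0.62" --pt "0 0 0 -0.011 0.014 0 0.62" --pt "0 0 0 -0.016 0.018 0 0.62" --pt "0 0 0 -0.016 0.018 0 0.62"

```text
time_s: 11.78
eef_pos: [0.5037, -0.1144, 0.0205]
eef_rot: [-0.001, 1.0, 0.0, 0.0]
force: [-1.9, -0.4, -0.3]
grip_width: 0.016
gripper_force: 0.6
```

Low force, so it is moving freely. Continue home.

carry_out --pt "0 0 0 -0.005 0.0025 0 0.62" --pt "0 0 0 -0.01 0.0035 0 0.62" --pt "0 0 0 -0.014 0.004 0 0.62" --pt "0 0 0 -0.018 0.0045 0 0.62" --pt "0 0 0 -0.02 0.0045 0 0.62" --pt "0 0 0 -0.02 0.0045 0 0.62"

```text
time_s: 12.52
eef_pos: [0.5236, -0.1105, 0.0205]
eef_rot: [-0.0, 1.0, -0.0, 0.0]
force: [-0.6, -0.6, 0.4]
grip_width: 0.0159
gripper_force: 0.3
```

carry_out --pt "0 0 0 -0.002 0 0 0.62" --pt "0 0 0 -0.004 0 0 0.62" --pt "0 0 0 -0.004 0 0 0.62"

```text
time_s: 12.9
eef_pos: [0.5275, -0.1104, 0.0205]
eef_rot: [-0.0, 1.0, -0.0, 0.0]
force: [-0.7, -0.0, 1.4]
grip_width: 0.0161
gripper_force: 0.5
```

carry_out --pt "0 0 0 -0.002 0 0 0.62" --pt "0 0 0 -0.002 0 0 0.62"

```text
time_s: 13.15
eef_pos: [0.5292, -0.1105, 0.0204]
eef_rot: [-0.0, 1.0, -0.0, -0.0]
force: [-1.5, -0.2, 3.4]
grip_width: 0.0162
gripper_force: 1.3
```

```bash
python3 - <<'E'
from h import *
s,c,im,D,P,o=tins(tag="w6")
print(s["eef_pos"],s["force"])
for t in o: print(*t)
im,d=capture("side");np.save("s6.npy",d);cv2.imwrite("pics/s6.png",cv2.resize(im[170:260,200:420],None,fx=3.6,fy=3.6,interpolation=cv2.INTER_CUBIC))
E
```

```text
[ 0.52923377 -0.11046827  0.02044338] [-1.46632689 -0.15554144  3.3983082 ]
yellow 0.5468 -0.1111 0.0625 0.0086 0.5444 -0.1113
yellow 0.5544 -0.1112 0.0746 0.0119 0.5519 -0.111
yellow 0.5609 -0.1683 0.0697 0.0053 0.5611 -0.1683
green 0.5609 -0.0539 0.07 0.0062 0.5613 -0.0535
blue 0.552 -0.1956 0.0693 0.0211 0.5437 -0.1967
grey 0.5185 -0.1233 0.0734 0.0025 0.5185 -0.1234
grey 0.5182 -0.0989 0.0735 0.0025 0.5185 -0.099
grey 0.5533 0.0148 0.0675 0.0208 0.5404 0.0051
grey 0.555 0.0176 0.0706 0.0173 0.5585 0.0265
```

View pics/s6.png

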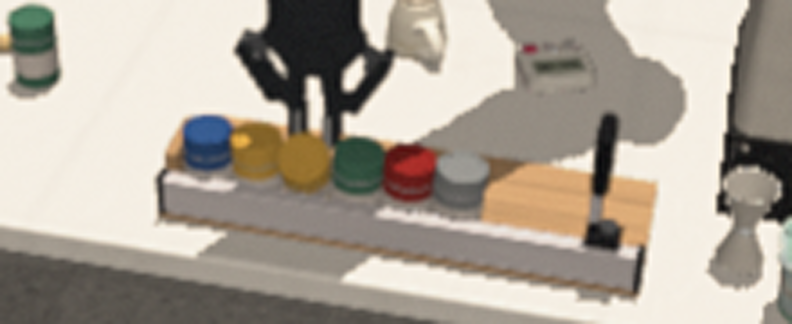

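The fresh yellow tin (305,160 in the crop) looks tipped towards the track, and its lid depths are uneven. I'll back off and look at it clear of the fingers.

carry_out --pt "0 0 0 0.003 0 0 0.62" --pt "0 0 0 0.006 0 0 0.62" --pt "0 0 0 0.012 0 0 0.62" --pt "0 0 0 0.06 0 0 0.62" --pt "0 0 0 0.08 0 -0.04 0.62" --pt "0 0 0 0.08 0 -0.1 0.62" --pt "0 0 0 0.08 0 -0.16 0.62" --pt "0 0 0 0.08 0 -0.22 0.62"

```text
time_s: 14.25
eef_pos: [0.447, -0.1049, 0.1997]
eef_rot: [-0.002, 1.0, 0.002, 0.0]
force: [2.7, 0.5, -1.6]
grip_width: 0.0166
gripper_force: 0.0
```

```bash
python3 - <<'E'
from h import *
s,c,im,D,P,o=tins(tag="w7")
print(s["eef_pos"],s["force"])
for t in o: print(*t)
cv2.imwrite("pics/w7c.png",cv2.resize(im[100:340,140:460],None,fx=2.4,fy=2.4))
E
```

```text
[ 0.44703868 -0.10488194  0.19973162] [ 2.71746397  0.52532768 -1.61603613]
green 0.4244 -0.4031 0.065 0.0215 0.4241 -0.4014
blue 0.5531 -0.1947 0.0695 0.0206 0.5461 -0.1924
grey 0.5384 0.2389 0.0661 0.0159 0.5439 0.2432
grey 0.5547 0.0168 0.0709 0.0207 0.5467 0.0197
```

View pics/w7c.png

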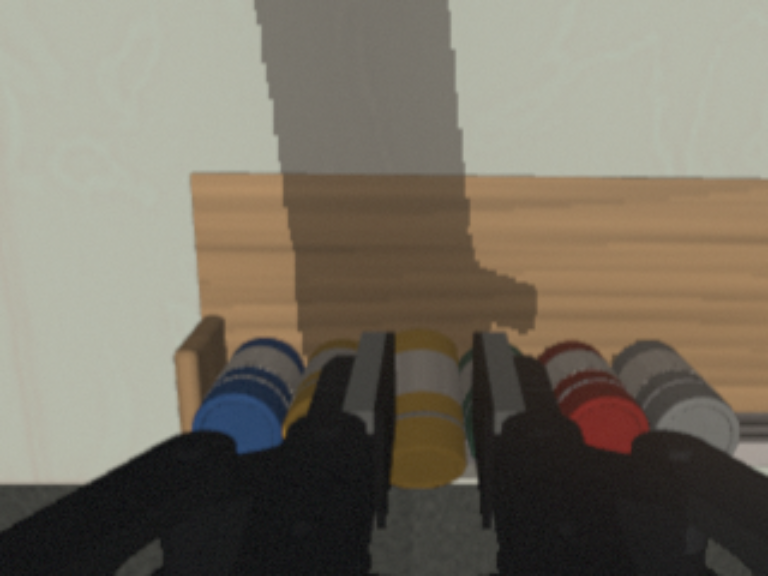

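The yellow lid (425,465) sits about 30 px beyond its neighbours while its base (428,335) is slightly forward. So it is leaning over the track, and I need clear numbers.

carry_out --pt "0 0 0 0 0 -0.05 -1" --pt "0 0 0 0 0 -0.1 -1" --pt "0 0 0 0 0 -0.1 -1" --pt "0 0 0 0 0 -0.1 -1"

```text
time_s: 14.8
eef_pos: [0.4475, -0.1068, 0.2984]
eef_rot: [-0.0, 1.0, 0.0, -0.0]
force: [0.1, -0.2, 0.1]
grip_width: 0.0851
gripper_force: 0.0
```

```bash
python3 - <<'E'
from h import *
s,c,im,D,P,o=tins(tag="w8")
print(s["eef_pos"],s["force"])
for t in o: print(*t)
for y in np.arange(-.2,.03,.0105):
    q=P[(abs(P[...,1]-y)<.003)&(P[...,2]>.03)&(P[...,2]<.1)&(P[...,0]>.5)&(P[...,0]<.6)]
    t=q[q[:,2]>.06]
    print(round(y,3),"lid x",np.percentile(t[:,0],[2,98]).round(4),"z at lo/hi x",[round(float(np.median(t[abs(t[:,0]-x)<.005,2])),4) for x in (.54,.555,.567)]) if len(t) else None
E
```

```text
[ 0.44753561 -0.10684001  0.29840139] [ 0.11382041 -0.20303304  0.13141786]
green 0.4244 -0.4028 0.065 0.021 0.4243 -0.4019
green 0.5552 -0.0668 0.0705 0.0197 0.5556 -0.0632
blue 0.553 -0.1947 0.0697 0.0207 0.5527 -0.195
grey 0.5276 0.2422 0.0687 0.0231 0.531 0.2511
grey 0.5553 0.0167 0.0713 0.0213 0.5535 0.0157
-0.2 lid x [0.5329 0.5735] z at lo/hi x [0.0698, 0.0697, 0.0699]
-0.19 lid x [0.533  0.5743] z at lo/hi x [0.0695, 0.0697, 0.0696]
-0.179 lid x [0.5381 0.5679] z at lo/hi x [0.0677, 0.0698, 0.0702]
-0.168 lid x [0.5386 0.5693] z at lo/hi x [0.0688, 0.0694, 0.0704]
-0.158 lid x [0.534  0.5747] z at lo/hi x [0.0699, 0.0692, 0.0694]
-0.147 lid x [0.534  0.5739] z at lo/hi x [0.0694, 0.0692, 0.0695]
-0.137 lid x [0.5393 0.5678] z at lo/hi x [0.0679, 0.0699, 0.0697]
-0.126 lid x [0.5493 0.5814] z at lo/hi x [nan, 0.0682, 0.0743]
-0.116 lid x [0.5427 0.5882] z at lo/hi x [0.0623, 0.0786, 0.0736]
-0.105 lid x [0.5431 0.5886] z at lo/hi x [0.0635, 0.0787, 0.0721]
-0.095 lid x [0.5476 0.5828] z at lo/hi x [nan, 0.0731, 0.0717]
-0.084 lid x [0.5401 0.5684] z at lo/hi x [0.0668, 0.0725, 0.0719]
-0.074 lid x [0.5349 0.5749] z at lo/hi x [0.0712, 0.0711, 0.0712]
-0.063 lid x [0.5344 0.5758] z at lo/hi x [0.0703, 0.0704, 0.0705]
-0.053 lid x [0.5387 0.5706] z at lo/hi x [0.0701, 0.0693, 0.0703]
-0.042 lid x [0.5394 0.5679] z at lo/hi x [0.0679, 0.0724, 0.0733]
-0.032 lid x [0.5343 0.5742] z at lo/hi x [0.0714, 0.071, 0.0718]
-0.021 lid x [0.5337 0.5746] z at lo/hi x [0.0707, 0.0704, 0.0708]
-0.011 lid x [0.5385 0.5699] z at lo/hi x [0.0704, 0.0701, 0.0708]
-0.0 lid x [0.541  0.5675] z at lo/hi x [0.0679, 0.0731, 0.0729]
0.01 lid x [0.5353 0.5738] z at lo/hi x [0.0717, 0.0715, 0.0716]
0.021 lid x [0.5351 0.5746] z at lo/hi x [0.0712, 0.0706, 0.0709]
  return _methods._mean(a, axis=axis, dtype=dtype,
  ret = ret.dtype.type(ret / rcount)
```

The fresh tin is tipped about 13° over the track: its lid centre is at x≈.566 where the others are at .554. I'll straighten it by closing the fingers front to back on its top, above the 38 mm track.

```bash
python3 - <<'E'
from h import *
s=robot.observe();print(s["joint_positions"].round(2));print(go([.554,-.1105,.12],0),go([.554,-.1105,.046],180))
E
```

```text
[-1.04 -0.31  0.97  1.78  0.25  1.54  1.47]
(array([-0.107 , -0.0038,  0.1778]), array([-7.000e-02, -7.000e-02,  9.003e+01])) (array([-0.1071, -0.0038,  0.2518]), array([ 7.000e-02, -7.000e-02, -8.997e+01]))
```

carry_out --pt "0 0 -10 -0.03 0 0 -1" --pt "0 0 -20 -0.06 0 0 -1" --pt "0 0 -30 -0.09 -0.003 0.0 -1"

```text
time_s: 15.22
eef_pos: [0.521, -0.1029, 0.3027]
eef_rot: [-0.223, 0.975, 0.002, -0.001]
force: [-1.5, 1.1, 1.7]
grip_width: 0.0855
gripper_force: 0.0
```

```bash
python3 - <<'E'
from h import *
s=robot.observe();print(s["joint_positions"].round(2),s["eef_pos"]);print(go([.554,-.1105,.12],0),go([.554,-.1105,.12],180))
E
```

```text
[-1.14  0.1   1.37  1.63 -0.1   1.5   2.25] [ 0.52095789 -0.10290688  0.30271719]
(array([-0.0267, -0.0221,  0.1826]), array([ 1.0000e-01, -3.6000e-01,  1.1574e+02])) (array([-0.0267, -0.0221,  0.1826]), array([  0.32,   0.09, -64.26]))
```

Wrong way for joint 7, so I turn positive instead.

carry_out --pt "0 0 10 0 0 0 -1" --pt "0 0 20 0 0 0 -1" --pt "0 0 30 0 0 0 -1" --pt "0 0 40 0 0 0 -1" --pt "0 0 50 0 0 0 -1" --pt "0 0 60 0 0 0 -1" --pt "0 0 70 0 0 0 -1" --pt "0 0 80 0 0 0 -1"

```text
time_s: 16.23
eef_pos: [0.5189, -0.1067, 0.3015]
eef_rot: [0.464, 0.886, -0.001, -0.004]
force: [-0.3, -0.0, 0.6]
grip_width: 0.0853
gripper_force: 0.0
```

carry_out --pt "0 0 10 0 0 0 -1" --pt "0 0 20 0 0 0 -1" --pt "0 0 30 0 0 0 -1" --pt "0 0 35 0 0 0 -1" --pt "0 0 35 0 0 0 -1"

```text
time_s: 16.85
eef_pos: [0.519, -0.1067, 0.3017]
eef_rot: [0.707, 0.708, -0.002, -0.003]
force: [0.8, 0.3, -0.1]
grip_width: 0.0852
gripper_force: 0.0
```

```bash
python3 - <<'E'
from h import *
s=robot.observe();print(s["joint_positions"].round(2),s["eef_pos"]);print(go([.554,-.1105,.12],0),go([.554,-.1105,.046],0))
E
```

```text
[-1.14  0.1   1.37  1.63 -0.1   1.5   0.24] [ 0.51902408 -0.10673166  0.30166479]
(array([-0.0043,  0.0362,  0.1814]), array([-0.38, -0.14,  0.08])) (array([-0.0044,  0.0367,  0.2554]), array([-0.38, -0.14,  0.08]))
```

carry_out --pt "0 0 0 -0.004 0.036 0.06 -1" --pt "0 0 0 -0.004 0.036 0.12 -1" --pt "0 0 0 -0.004 0.036 0.18 -1" --pt "0 0 0 -0.004 0.036 0.23 -1" --pt "0 0 0 -0.004 0.036 0.254 -1" --pt "0 0 0 -0.004 0.036 0.254 -1" --squeeze 20

```text
time_s: 17.6
eef_pos: [0.5525, -0.1101, 0.0466]
eef_rot: [0.706, 0.708, -0.003, -0.004]
force: [0.7, -1.1, 0.5]
grip_width: 0.0855
gripper_force: 0.0
```

carry_out --pt "0 0 0 0 0 0 -0.5" --pt "0 0 0 0 0 0 -0.3" --pt "0 0 0 0 0 0 -0.15" --pt "0 0 0 0 0 0 0" --pt "0 0 0 0 0 0 0.1" --pt "0 0 0 0 0 0 0.1" --pt "0 0 0 0 0 0 0.1"

```text
time_s: 18.48
eef_pos: [0.5544, -0.11, 0.0484]
eef_rot: [0.707, 0.708, -0.001, -0.003]
force: [-0.3, 0.2, 0.2]
grip_width: 0.0386
gripper_force: 0.0
```

```bash
python3 - <<'E'
from h import *
im,d=capture("wrist");im2,_=capture("side")
a=cv2.resize(im,(480,300));b=cv2.resize(im2[170:260,200:420],(733,300),interpolation=cv2.INTER_CUBIC)
cv2.imwrite("pics/m9.png",np.vstack([cv2.copyMakeBorder(a,0,0,0,253,0),b]))
E
```

```text
(no output)
```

View pics/m9.png

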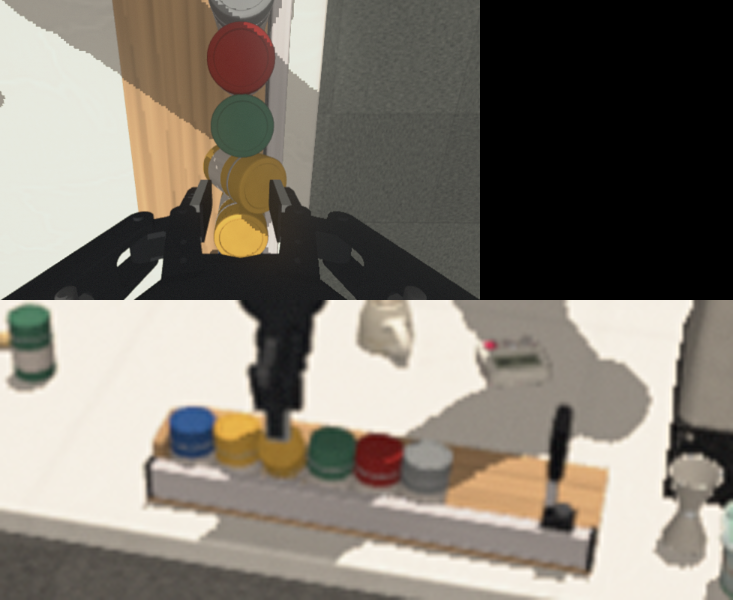

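The wrist view (upper) shows the tipped yellow lid at (255,183) and the fingers beside it, at the seam with the row yellow (240,230). They aren't around it, so I'll get the numbers.

```bash
python3 - <<'E'
from h import *
s=robot.observe();print(s["eef_pos"],s["grip_width"])
s,c,im,D,P,o=tins()
for t in o: print(*t)
m,Rc,o_=c
def pix(p):
    q=Rc.T@(np.array(p)-o_);q=q/-q[2];return (m["mtx"]@[q[0],-q[1],1])[:2].round(0)
print("tips",pix([.533,-.11,.048]),pix([.575,-.11,.048]))
for uv in [(340,244),(325,244),(355,244),(340,230),(340,265),(320,300),(300,215),(285,210)]: print(uv,depthpt(c,[uv],D)[0].round(4),im[uv[1],uv[0]])
E
```

```text
[ 0.55438014 -0.11000387  0.048429  ] 0.038428666758673666
yellow 0.558 -0.1287 0.0697 0.043 0.5598 -0.1275
green 0.5566 -0.067 0.0704 0.0203 0.5601 -0.0665
grey 0.5561 0.0067 0.0718 0.0185 0.5548 0.0007
grey 0.571 -0.0643 0.0705 0.0121 0.5734 -0.062
grey 0.5489 -0.0686 0.0706 0.0138 0.5459 -0.069
grey 0.5416 -0.0692 0.0716 0.0131 0.5391 -0.0703
tips [284. 232.] [354. 233.]
(340, 244) [ 0.565  -0.1064  0.0737] [ 50 105 134]
(325, 244) [ 0.5571 -0.1038  0.0799] [ 53 106 137]
(355, 244) [ 0.5734 -0.1085  0.0688] [ 54 105 134]
(340, 230) [ 0.565  -0.0991  0.0728] [ 52 106 133]
(340, 265) [ 0.5652 -0.1181  0.0744] [ 51 107 137]
(320, 300) [ 0.5546 -0.1423  0.0695] [ 81 177 224]
(300, 215) [ 0.5429 -0.0976  0.0519] [101 113 124]
(285, 210) [ 0.5322 -0.0996  0.0354] [113 124 133]
```

```bash
python3 - <<'E'
from h import *
im,d=capture("wrist")
cv2.imwrite("pics/w10.png",cv2.resize(im[150:350,200:450],(750,600),interpolation=cv2.INTER_CUBIC))
P=depthpt_all(cam("wrist"),d)
for v in range(230,330,12): print(v,[(u,*P[v,u].round(3)) for u in (262,275,365,375)])
E
```

```text
230 [(262, np.float64(0.51), np.float64(-0.126), np.float64(0.002)), (275, np.float64(0.524), np.float64(-0.115), np.float64(0.03)), (365, np.float64(0.579), np.float64(-0.102), np.float64(0.065)), (375, np.float64(0.585), np.float64(-0.103), np.float64(0.063))]
242 [(262, np.float64(0.509), np.float64(-0.136), np.float64(0.002)), (275, np.float64(0.533), np.float64(-0.1), np.float64(0.087)), (365, np.float64(0.576), np.float64(-0.1), np.float64(0.087)), (375, np.float64(0.585), np.float64(-0.11), np.float64(0.061))]
254 [(262, np.float64(0.53), np.float64(-0.1), np.float64(0.1)), (275, np.float64(0.535), np.float64(-0.1), np.float64(0.099)), (365, np.float64(0.574), np.float64(-0.1), np.float64(0.099)), (375, np.float64(0.578), np.float64(-0.099), np.float64(0.101))]
266 [(262, np.float64(0.532), np.float64(-0.099), np.float64(0.112)), (275, np.float64(0.536), np.float64(-0.104), np.float64(0.104)), (365, np.float64(0.574), np.float64(-0.105), np.float64(0.1)), (375, np.float64(0.577), np.float64(-0.101), np.float64(0.109))]
278 [(262, np.float64(0.533), np.float64(-0.102), np.float
[... 560 characters left out ...]
536), np.float64(-0.118), np.float64(0.108)), (365, np.float64(0.574), np.float64(-0.12), np.float64(0.106)), (375, np.float64(0.576), np.float64(-0.111), np.float64(0.119))]
314 [(262, np.float64(0.539), np.float64(-0.095), np.float64(0.149)), (275, np.float64(0.517), np.float64(-0.2), np.float64(0.002)), (365, np.float64(0.586), np.float64(-0.174), np.float64(0.037)), (375, np.float64(0.57), np.float64(-0.094), np.float64(0.149))]
326 [(262, np.float64(0.54), np.float64(-0.094), np.float64(0.155)), (275, np.float64(0.517), np.float64(-0.211), np.float64(0.002)), (365, np.float64(0.586), np.float64(-0.185), np.float64(0.035)), (375, np.float64(0.569), np.float64(-0.094), np.float64(0.155))]
```

View pics/w10.png

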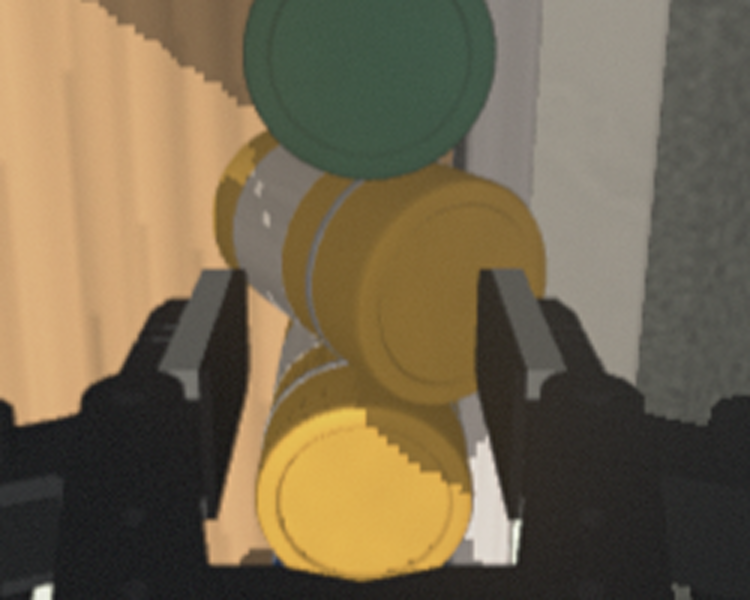

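The close view settles it. The tin is tipped about 25°, and the pads hang above its lid. Their lower ends read z≈.085 at TCP z .048, so the real pad tips sit some 35 mm above the stated TCP. That also explains why my push landed high. I'll open, go lower and close again.

carry_out --pt "0 0 0 0 0.002 -0.01 -1" --pt "0 0 0 0 0.002 -0.01 -1" --pt "0 0 0 0 0.002 -0.01 -1" --pt "0 0 0 0 0.002 0 -1" --pt "0 0 0 0 0.002 0.01 -1" --pt "0 0 0 0 0.002 0.02 -1" --pt "0 0 0 0 0.002 0.028 -1" --pt "0 0 0 0 0.002 0.028 -1"

```text
time_s: 19.68
eef_pos: [0.5557, -0.11, 0.0197]
eef_rot: [0.707, 0.707, -0.001, -0.003]
force: [0.6, -0.3, -0.2]
grip_width: 0.0858
gripper_force: 0.0
```

```bash
python3 - <<'E'
from h import *
s=robot.observe();print(s["eef_pos"],s["force"],s["grip_width"])
im,d=capture("wrist");cv2.imwrite("pics/w11.png",cv2.resize(im[130:350,180:470],(725,550),interpolation=cv2.INTER_CUBIC))
P=depthpt_all(cam("wrist",s),d)
k=(P[...,1]>-.13)&(P[...,1]<-.085)&(P[...,2]>.03)
for nm,sel in(("front",k&(P[...,0]<.53)&(P[...,0]>.5)),("back",k&(P[...,0]>.59)&(P[...,0]<.62))): print(nm,np.percentile(P[sel],[1,10,50],axis=0).round(3),sel.sum())
E
```

```text
[ 0.55571105 -0.10996931  0.01968465] [ 0.61017346 -0.32071104 -0.17273689] 0.08583213059642229
front [[ 0.5   -0.121  0.033]
 [ 0.503 -0.114  0.076]
 [ 0.514 -0.1    0.115]] 8785
back [[ 0.59  -0.122  0.066]
 [ 0.596 -0.116  0.083]
 [ 0.61  -0.103  0.116]] 11764
```

View pics/w11.png

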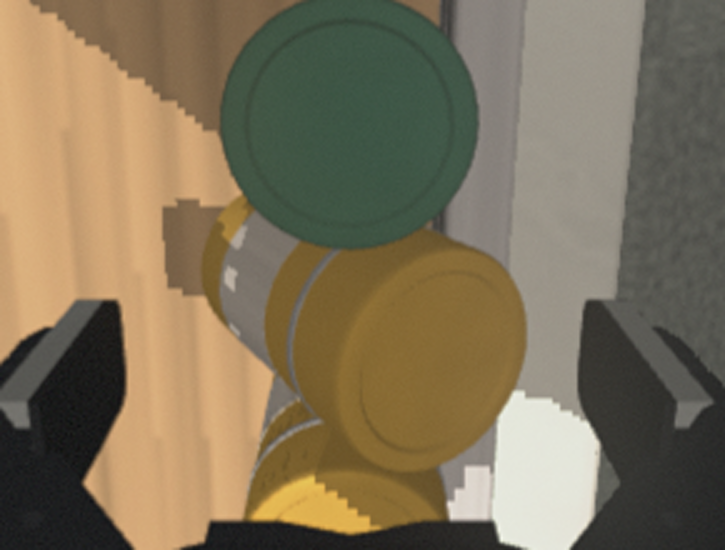

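The tipped tin is now between the open pads (tips at z≈.066). I'll go 10 mm lower and close.

carry_out --pt "0 0 0 0.001 0 0.005 -1" --pt "0 0 0 0.001 0 0.01 -1" --pt "0 0 0 0.001 0 0.01 -0.6" --pt "0 0 0 0.001 0 0.01 -0.4" --pt "0 0 0 0.001 0 0.01 -0.25" --pt "0 0 0 0.001 0 0.01 -0.15" --pt "0 0 0 0.001 0 0.01 -0.08" --pt "0 0 0 0.001 0 0.01 -0.08"

```text
time_s: 20.72
eef_pos: [0.5563, -0.1089, 0.0105]
eef_rot: [0.707, 0.708, -0.001, -0.003]
force: [-0.4, -0.6, -0.4]
grip_width: 0.0461
gripper_force: 0.1
```

```bash
python3 - <<'E'
from h import *
s=robot.observe();print(s["eef_pos"],s["force"],s["grip_width"])
im,d=capture("wrist");cv2.imwrite("pics/w12.png",cv2.resize(im[130:350,180:470],(725,550),interpolation=cv2.INTER_CUBIC))
E
```

```text
[ 0.55629367 -0.10886714  0.01047356] [-0.44510727 -0.57707732 -0.38744554] 0.0460593081319184
```

View pics/w12.png

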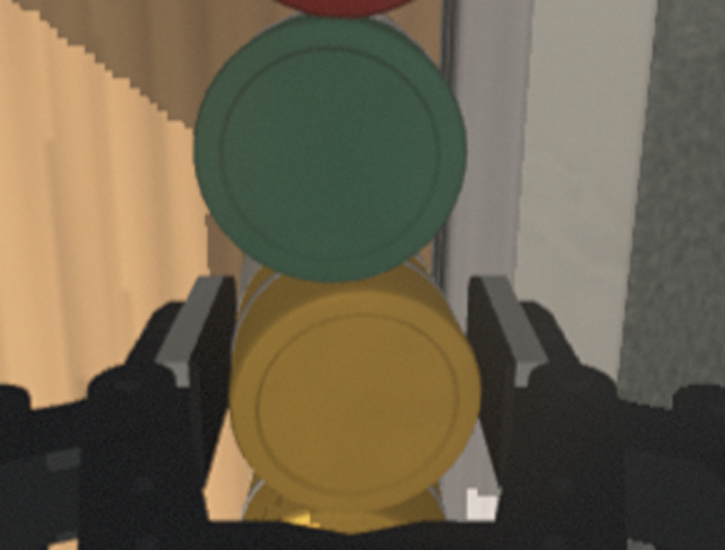

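The tin is upright again between the pads. I close gently to seat it.

carry_out --pt "0 0 0 0 -0.001 0 0" --pt "0 0 0 0 -0.001 0 0.1" --pt "0 0 0 0 -0.001 0 0.1" --pt "0 0 0 0 -0.001 0.0 0.1" --pt "0 0 0 0 -0.001 0 0.1"

```text
time_s: 21.4
eef_pos: [0.5552, -0.1089, 0.0105]
eef_rot: [0.707, 0.708, -0.001, -0.003]
force: [-1.2, 0.1, 2.1]
grip_width: 0.0413
gripper_force: 20.6
```

carry_out --pt "0 0 0 0 0.0 0 -0.2" --pt "0 0 0 0 0.0 0 -0.4" --pt "0 0 0 0 0 0 -1" --pt "0 0 0 0 0 -0.05 -1" --pt "0 0 0 0 0 -0.1 -1" --pt "0 0 0 0.0 0 -0.16 -1" --pt "0 0 0 0 -0.05 -0.22 -1" --pt "0 0 0 0 -0.1 -0.25 -1"

```text
time_s: 22.4
eef_pos: [0.4893, -0.1046, 0.2308]
eef_rot: [0.707, 0.707, -0.005, -0.015]
force: [-0.1, 0.9, -1.6]
grip_width: 0.0853
gripper_force: 0.0
```

```bash
python3 - <<'E'
from h import *
s,c,im,D,P,o=tins(tag="w13")
print(s["eef_pos"],s["time_s"])
for t in o: print(*t)
for y in np.arange(-.2,.03,.0105):
    q=P[(abs(P[...,1]-y)<.003)&(P[...,2]>.06)&(P[...,2]<.1)&(P[...,0]>.5)&(P[...,0]<.6)]
    if len(q): print(round(y,3),np.percentile(q[:,0],[2,98]).round(4),np.percentile(q[:,2],[10,50,97]).round(4))
print(s["joint_positions"].round(2))
E
```

```text
[ 0.48926825 -0.10463147  0.2307876 ] 22.4
yellow 0.5551 -0.1112 0.0694 0.0202 0.5548 -0.111
yellow 0.555 -0.1546 0.0694 0.0215 0.5549 -0.1534
green 0.554 -0.0646 0.0695 0.0191 0.5557 -0.059
blue 0.5539 -0.1944 0.0695 0.0202 0.5542 -0.1945
grey 0.5552 0.0147 0.0695 0.0213 0.556 0.0145
-0.2 [0.5348 0.5737] [0.0686 0.0695 0.0708]
-0.19 [0.5343 0.574 ] [0.0682 0.0694 0.0713]
-0.179 [0.5389 0.5685] [0.0636 0.0694 0.0713]
-0.168 [0.541 0.57 ] [0.0687 0.0697 0.0712]
-0.158 [0.5356 0.5746] [0.0681 0.0692 0.0707]
-0.147 [0.5352 0.5745] [0.068  0.0692 0.071 ]
-0.137 [0.54   0.5703] [0.0664 0.0696 0.071 ]
-0.126 [0.5408 0.5686] [0.0686 0.0696 0.0712]
-0.116 [0.5352 0.5742] [0.0683 0.0694 0.0708]
-0.105 [0.5348 0.5744] [0.0683 0.0695 0.071 ]
-0.095 [0.5393 0.5688] [0.0676 0.0693 0.0713]
-0.084 [0.5386 0.5677] [0.0685 0.0697 0.0714]
-0.074 [0.5336 0.5728] [0.0682 0.0693 0.0709]
-0.063 [0.5334 0.5727] [0.068  0.0692 0.0712]
-0.053 [0.5384 0.5668] [0.0683 0.0697 0.0713]
-0.042 [0.5401 0.5703] [0.0684 0.0697 0.0711]
-0.032 [0.5354 0.575 ] [0.068  0.0694 0.0711]
-0.021 [0.5358 0.5749] [0.0682 0.0694 0.0711]
-0.011 [0.5415 0.5694] [0.0685 0.0697 0.0714]
-0.0 [0.5396 0.5695] [0.0683 0.0697 0.0713]
0.01 [0.5348 0.5745] [0.0683 0.0694 0.0711]
0.021 [0.5354 0.574 ] [0.0683 0.0695 0.0708]
[-1.08  0.    1.24  1.79 -0.01  1.38  0.16]
```

All seven row tins now stand upright in line at x≈.554. Before the next push I'll check the finger and palm geometry in the depth data, and re-check the fresh green.

```bash
python3 - <<'E'
from h import *
s=robot.observe();im,D=capture("wrist");c=cam("wrist",s);P=depthpt_all(c,D)
Rt=R.from_quat(s["eef_rot"]).as_matrix();Q=(P-s["eef_pos"])@Rt
for u in (200,320,440): print(u,[(v,*Q[v,u].round(3).tolist()) for v in (300,330,345,355,370,390)])
for sg in(1,-1):
    k=(abs(Q[...,0])<.015)&(sg*Q[...,1]>.035)&(sg*Q[...,1]<.07)&(Q[...,2]<.02)&(Q[...,2]>-.1); print(sg,Q[k][:,2].max().round(4),np.percentile(Q[k][:,2],[90,99]))
t,dp=capture("top");c=cam("top");hsv=cv2.cvtColor(t,cv2.COLOR_BGR2HSV)
k=cv2.inRange(hsv,(60,90,40),(95,255,255));N,_,st,ce=cv2.connectedComponentsWithStats(k)
for i in range(1,N):
    if st[i,4]>60: print("green",onplane(c,[ce[i]],.07).round(4))
print(s["eef_pos"],go([.425,-.403,.2],90),go([.425,-.403,.2],0))
E
```

```text
200 [(300, 0.005, -0.042, -0.078), (330, 0.016, -0.03, -0.107), (345, 0.017, -0.027, -0.113), (355, 0.016, -0.027, -0.116), (370, 0.016, -0.025, -0.12), (390, 0.018, -0.022, -0.127)]
320 [(300, -0.198, 0.0, 0.231), (330, -0.249, 0.0, 0.229), (345, 0.009, 0.0, -0.105), (355, 0.01, 0.0, -0.11), (370, 0.01, 0.0, -0.114), (390, 0.01, 0.0, -0.119)]
440 [(300, 0.004, 0.043, -0.077), (330, 0.016, 0.03, -0.108), (345, 0.016, 0.028, -0.113), (355, 0.016, 0.027, -0.115), (370, 0.017, 0.025, -0.121), (390, 0.019, 0.022, -0.128)]
1 -0.0426 [-0.05953168 -0.04593201]
-1 -0.0422 [-0.0594643  -0.04593056]
green [[ 0.4229 -0.4008  0.07  ]]
[ 0.48748803 -0.10491421  0.23324751] (array([-0.3011, -0.0658,  0.0253]), array([-5.000e-02, -2.220e+00, -8.969e+01])) (array([-0.3011, -0.0658,  0.0253]), array([-1.45, -1.38,  0.3 ]))
```

carry_out --pt "0 0 -10 -0.035 -0.007 0 -1" --pt "0 0 -20 -0.07 -0.014 0 -1" --pt "0 0 -30 -0.105 -0.021 0 -1" --pt "0 0 -40 -0.14 -0.028 0 -1" --pt "0 0 -50 -0.175 -0.035 0 -1" --pt "0 0 -60 -0.21 -0.042 0 -1" --pt "0 0 -70 -0.25 -0.05 0 -1" --pt "0 0 -80 -0.27 -0.06 0 -1"

```text
time_s: 23.55
eef_pos: [0.43, -0.3753, 0.2242]
eef_rot: [0.083, 0.996, 0.006, -0.018]
force: [0.6, -0.7, -0.3]
grip_width: 0.0853
gripper_force: 0.0
```

```bash
python3 - <<'E'
from h import *
s,c,im,D,P,o=tins()
for t in o: print(*t)
print(s["eef_pos"],s["joint_positions"].round(2))
g=min((t for t in o if t[0]=="green"),key=lambda t:t[2],default=None)
if g: print(go([g[1],g[2],0],90))
E
```

```text
yellow 0.5519 -0.1329 0.0701 0.0418 0.5542 -0.1328
green 0.4249 -0.4043 0.0654 0.0199 0.4255 -0.4047
green 0.5534 -0.0697 0.0701 0.0206 0.5533 -0.07
blue 0.554 -0.1961 0.07 0.0206 0.5535 -0.1959
grey 0.2726 -0.5263 0.0733 0.0548 0.2779 -0.5124
grey 0.4243 -0.4038 0.0655 0.0212 0.4172 -0.3988
grey 0.4354 -0.6208 0.0784 0.0461 0.433 -0.6236
grey 0.4731 -0.7129 0.0783 0.075 0.4546 -0.7108
grey 0.4849 -0.6265 0.0784 0.0362 0.4847 -0.6163
grey 0.4881 -0.7564 0.0669 0.0167 0.4874 -0.7555
grey 0.51 -0.6219 0.0785 0.0292 0.5087 -0.619
grey 0.525 -0.6204 0.0786 0.0188 0.5283 -0.6206
grey 0.5154 -0.7597 0.0662 0.0248 0.5172 -0.7579
grey 0.53 -0.7652 0.0651 0.025 0.53 -0.7639
[ 0.43003258 -0.37530535  0.22416656] [-0.24  0.3   1.07  1.63 -0.25  1.4   2.28]
(array([-0.0095, -0.0288,  0.2241]), array([ 0.66, -2.04, -9.14]))
```

carry_out --pt "0 -1 -5 -0.01 -0.029 0.04 -1" --pt "0 -2 -9 -0.01 -0.029 0.09 -1" --pt "0.5 -2 -9 -0.01 -0.029 0.14 -1" --pt "0.5 -2 -9 -0.01 -0.029 0.18 -1" --pt "0.5 -2 -9 -0.01 -0.029 0.21 -1" --pt "0.5 -2 -9 -0.01 -0.029 0.222 -1" --pt "0.5 -2 -9 -0.01 -0.029 0.222 -1"

```text
time_s: 24.48
eef_pos: [0.4282, -0.3997, 0.0031]
eef_rot: [0.007, 1.0, 0.002, 0.001]
force: [-0.4, 0.2, 0.7]
grip_width: 0.0851
gripper_force: 0.0
```

carry_out --pt "0 0 0 0 0 0 1" --pt "0 0 0 0 0 0 1" --pt "0 0 0 0 0 0 1" --pt "0 0 0 0 0 0 1" --pt "0 0 0 0 0 -0.02 1" --pt "0 0 0 0 0 -0.06 1" --pt "0 0 0 0 0 -0.1 1" --squeeze 40

```text
time_s: 25.35
eef_pos: [0.4281, -0.3998, 0.1065]
eef_rot: [0.007, 1.0, 0.002, 0.002]
force: [0.7, -0.8, -1.1]
grip_width: 0.0407
gripper_force: 40.8
```

```bash
python3 - <<'E'
from h import *
s=robot.observe();print(s["eef_pos"],s["joint_positions"].round(2),s["force"],s["grip_width"])
print(go([.482,-.0475,.11],90))
im,d=capture("wrist");cv2.imwrite("pics/w14.png",im)
Q=(depthpt_all(cam("wrist",s),d)-s["eef_pos"])@R.from_quat(s["eef_rot"]).as_matrix()
for sg in(1,-1):
    k=(abs(Q[...,0])<.015)&(sg*Q[...,1]>.018)&(sg*Q[...,1]<.05)&(Q[...,2]>-.1)&(Q[...,2]<.0); print("tip z tool",np.percentile(Q[k][:,2],[50,90,99]))
hsv=cv2.cvtColor(im,cv2.COLOR_BGR2HSV);k=(cv2.inRange(hsv,*COL["green"])>0)&(abs(Q[...,0])<.03)&(abs(Q[...,1])<.03);q=Q[k];print("lid in tool",np.median(q,0),np.percentile(q[:,2],[5,50,95]))
E
```

```text
[ 0.42814782 -0.39981143  0.10648679] [-0.07  0.38  0.93  1.78 -0.34  1.15  2.53] [ 0.65982627 -0.76192272 -1.0681037 ] 0.040732722787637225
(array([-0.0489,  0.3531, -0.0016]), array([ 0.28,  0.23, -0.81]))
tip z tool [-0.08584369 -0.06000625 -0.03901143]
tip z tool [-0.0855055  -0.05958338 -0.03904814]
lid in tool [ 0.00604145 -0.00084658 -0.06003345] [-0.0612559  -0.06003345 -0.05892799]
```

carry_out --pt "0 0 0 -0.005 0.04 0 1" --pt "0 0 0 -0.01 0.085 0 1" --pt "0 0 0 -0.02 0.135 0 1" --pt "0 0 0 -0.03 0.185 0 1" --pt "0 0 0 -0.04 0.235 0 1" --pt "0 0 0 -0.05 0.285 0 1" --pt "0 0 0 -0.06 0.33 0.0 1" --pt "0 0 -0.8 -0.06 0.353 0.03 1"

```text
time_s: 26.4
eef_pos: [0.4959, -0.0447, 0.0784]
eef_rot: [-0.002, 1.0, 0.003, 0.005]
force: [0.7, 1.2, -2.8]
grip_width: 0.0409
gripper_force: 41.1
```

```bash
python3 - <<'E'
from h import *
s=robot.observe();print(s["eef_pos"],s["grip_width"])
print(go([.488,-.0465,.0085],90))
s,c,im,D,P,o=tins(tag="w15")
for t in o: print(*t)
h=cv2.cvtColor(im,cv2.COLOR_BGR2HSV)
k=(cv2.inRange(h,(170,100,40),(180,255,255))|cv2.inRange(h,(0,120,40),(6,255,255)))>0
k&=(P[...,2]>.06)&(P[...,2]<.08); q=P[k]; print("red",np.percentile(q,[1,50,99],axis=0).round(4))
E
```

```text
[ 0.49593551 -0.04467032  0.07839361] 0.0409103826430198
(array([ 0.0086, -0.0023,  0.0698]), array([0.38, 0.52, 0.21]))
yellow 0.5471 -0.1576 0.0694 0.0191 0.5407 -0.1585
yellow 0.5377 -0.1185 0.0696 0.0083 0.5371 -0.1181
green 0.5602 -0.0686 0.0696 0.0161 0.5632 -0.0695
blue 0.5541 -0.1946 0.0693 0.0215 0.5498 -0.1944
grey 0.5423 0.124 0.0682 0.0161 0.5372 0.1219
red [[ 0.5486 -0.0432  0.0684]
 [ 0.5653 -0.0231  0.0697]
 [ 0.5745 -0.0114  0.0714]]
```

carry_out --pt "0 0 0 0.006 -0.002 0.03 1" --pt "0 0 0 0.006 -0.002 0.06 1" --pt "0 0 0 0.006 -0.002 0.069 1" --pt "0 0 0 0.006 -0.002 0.07 1" --pt "0 0 0 0.006 -0.002 0.07 -0.3" --pt "0 0 0 0.006 -0.002 0.07 -0.3" --pt "0 0 0 0.006 -0.002 0.03 -0.3" --pt "0 0 0 0.006 -0.002 0.0 -0.3"

```text
time_s: 27.45
eef_pos: [0.4877, -0.0502, 0.0778]
eef_rot: [0.0, 1.0, 0.002, 0.002]
force: [1.0, 0.9, 0.2]
grip_width: 0.0555
gripper_force: 0.0
```

carry_out --pt "0 0 0 0.02 0 0 0.62" --pt "0 0 0 0.06 0 0 0.62" --pt "0 0 0 0.06 0 0 0.62" --pt "0 0 0 0.06 0 0 0.62"

```text
time_s: 27.95
eef_pos: [0.4283, -0.0495, 0.0767]
eef_rot: [-0.0, 1.0, 0.003, 0.003]
force: [-0.4, -0.1, 0.1]
grip_width: 0.0163
gripper_force: 0.0
```

```bash
python3 - <<'E'
from h import *
s,c,im,D,P,o=tins(tag="w16")
print(s["eef_pos"],s["grip_width"],s["force"])
for t in o: print(*t)
k=(P[...,2]>.045)&(P[...,2]<.078)&(P[...,0]>.45)&(P[...,0]<.512)&(abs(P[...,1]+.046)<.03); q=P[k]; print("fresh pts",np.percentile(q,[1,50,99],axis=0).round(4),len(q))
Q=(P-s["eef_pos"])@R.from_quat(s["eef_rot"]).as_matrix()
for sg in(1,-1):
    k=(abs(Q[...,0])<.015)&(sg*Q[...,1]>.006)&(sg*Q[...,1]<.03)&(Q[...,2]>-.08)&(Q[...,2]<.01); print("tip",Q[k][:,2].max() if k.any() else None, np.percentile(Q[k][:,0],[1,99]))
print(go([.437,-.0465,-.013],90),s["joint_positions"].round(2))
E
```

```text
[ 0.42832606 -0.04954834  0.07668127] 0.016268855420803703 [-0.3693217  -0.10809324  0.10572428]
green 0.4809 -0.05 0.0696 0.0212 0.4794 -0.0501
fresh pts [[ 0.4603 -0.0626  0.0462]
 [ 0.4765 -0.0503  0.0694]
 [ 0.5006 -0.0375  0.0714]] 2378
tip -0.03177331969575744 [-0.01043177  0.01320544]
tip -0.03222859793384065 [-0.01052031  0.01332073]
(array([-0.0081,  0.0029,  0.0896]), array([0.26, 0.31, 0.01])) [-0.83 -0.06  0.84  2.16  0.05  1.02  1.56]
```

carry_out --pt "0 0 0 0 0.001 0.04 0.62" --pt "0 0 0 0 0.001 0.075 0.62" --pt "0 0 0 0 0.001 0.09 0.62" --pt "0 0 0 0 0.001 0.09 0.62"

```text
time_s: 28.5
eef_pos: [0.4275, -0.0493, -0.0149]
eef_rot: [0.0, 1.0, 0.001, 0.001]
force: [-1.2, -0.5, 0.8]
grip_width: 0.0166
gripper_force: 0.0
```

carry_out --pt "0 0 0 -0.015 0.001 0 0.62" --pt "0 0 0 -0.025 0.002 0 0.62" --pt "0 0 0 -0.035 0.003 0 0.62" --pt "0 0 0 -0.045 0.003 0 0.62" --pt "0 0 0 -0.053 0.003 0 0.62" --pt "0 0 0 -0.057 0.003 0 0.62" --pt "0 0 0 -0.057 0.003 0 0.62"

```text
time_s: 29.38
eef_pos: [0.4851, -0.0456, -0.0136]
eef_rot: [0.0, 1.0, 0.002, 0.002]
force: [-0.8, 0.5, 0.5]
grip_width: 0.0166
gripper_force: 0.0
```

```bash
python3 - <<'E'
from h import *
s,c,im,D,P,o=tins(tag="w17")
print(s["eef_pos"],s["grip_width"],s["force"])
for t in o: print(*t)
cv2.imwrite("pics/w17c.png",cv2.resize(im[180:380,160:480],(800,500)))
E
```

```text
[ 0.48511412 -0.04559314 -0.01363678] 0.016551621793814794 [-0.76354783  0.52838989  0.46019818]
green 0.4965 -0.0465 0.0627 0.0102 0.4954 -0.0467
```

View pics/w17c.png

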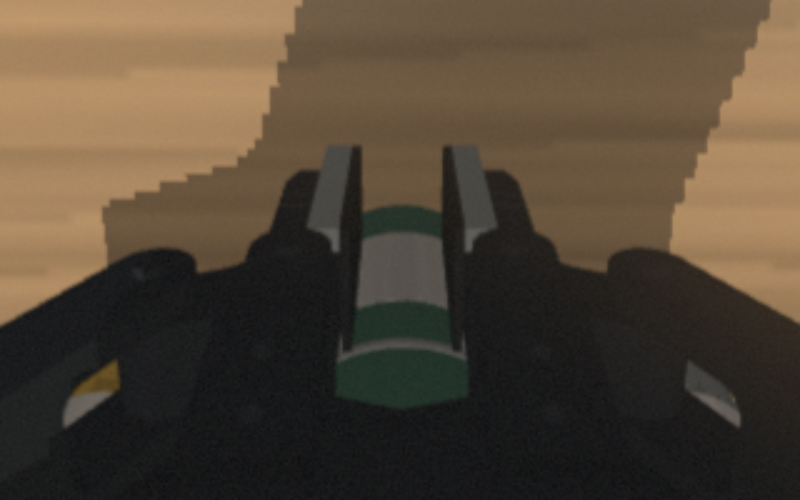

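The fresh green tin is upright and cradled low between the pads. I push it in along the arc.

carry_out --pt "0 0 0 -0.004 0.003 0 0.62" --pt "0 0 0 -0.008 0.007 0 0.62" --pt "0 0 0 -0.013 0.011 0 0.62" --pt "0 0 0 -0.018 0.0145 0 0.62" --pt "0 0 0 -0.023 0.017 0 0.62" --pt "0 0 0 -0.028 0.0185 0 0.62" --pt "0 0 0 -0.033 0.0195 0 0.62" --pt "0 0 0 -0.033 0.0195 0 0.62"

```text
time_s: 30.42
eef_pos: [0.5187, -0.0259, -0.0133]
eef_rot: [-0.0, 1.0, 0.002, 0.003]
force: [0.4, -0.5, -0.1]
grip_width: 0.0162
gripper_force: 0.0
```

carry_out --pt "0 0 0 -0.003 0.0005 0 0.62" --pt "0 0 0 -0.005 0.0005 0 0.62" --pt "0 0 0 -0.005 0.0005 0 0.62"

```text
time_s: 30.8
eef_pos: [0.5229, -0.0255, -0.0134]
eef_rot: [-0.0, 1.0, 0.002, 0.002]
force: [-0.8, 0.9, 0.2]
grip_width: 0.0164
gripper_force: 0.0
```

carry_out --pt "0 0 0 -0.001 0 0 0.62" --pt "0 0 0 -0.001 0 0 0.62" --pt "0 0 0 -0.001 0 0 0.62"

```text
time_s: 31.18
eef_pos: [0.5238, -0.0254, -0.0134]
eef_rot: [-0.0, 1.0, 0.002, 0.002]
force: [-2.4, 0.2, -0.2]
grip_width: 0.0166
gripper_force: 0.3
```

carry_out --pt "0 0 0 -0.001 0 0 0.62" --pt "0 0 0 -0.001 0 0 0.62" --pt "0 0 0 -0.001 0 0 0.62"

```text
time_s: 31.55
eef_pos: [0.5249, -0.0253, -0.0134]
eef_rot: [-0.0, 1.0, 0.002, 0.002]
force: [-2.8, 0.3, -0.1]
grip_width: 0.0163
gripper_force: 0.3
```

Contact with the track at home. I back off, rise and inspect with the depth camera.

carry_out --pt "0 0 0 0.005 0 0 0.62" --pt "0 0 0 0.04 0 0 0.62" --pt "0 0 0 0.07 0 -0.04 0.62" --pt "0 0 0 0.07 0 -0.1 0.0" --pt "0 0 0 0.07 0 -0.16 -1" --pt "0 0 0 0.07 0 -0.22 -1" --pt "0 0 0 0.07 0 -0.28 -1" --pt "0 0 0 0.07 0 -0.3 -1"

```text
time_s: 32.55
eef_pos: [0.4552, -0.0267, 0.2901]
eef_rot: [0.0, 1.0, 0.004, 0.005]
force: [0.3, 0.5, -0.5]
grip_width: 0.0856
gripper_force: 0.0
```

```bash
cat >> h.py <<'E'
def row():
    s,c,im,D,P,o=tins(); print(s["eef_pos"],s["time_s"])
    for t in o:
        if t[1]>.5: print(*t)
    for y in np.arange(-.2,.1,.007):
        q=P[(abs(P[...,1]-y)<.0025)&(P[...,2]>.063)&(P[...,2]<.1)&(P[...,0]>.5)&(P[...,0]<.6)]
        if len(q): print(round(y,3),np.percentile(q[:,0],[2,98]).round(4),np.percentile(q[:,2],[10,50,97]).round(4))
    g=P[(P[...,2]>.122)&(P[...,2]<.14)&(P[...,0]>.52)&(P[...,0]<.6)]; print("grip",np.percentile(g,[2,50,98],axis=0).round(4)); return P,im
E
python3 -c "
from h import *
P,im=row(); cv2.imwrite('pics/w18.png',im)
print(go([.553,.122,.062],90))"
```

```text
[ 0.45515296 -0.0267394   0.29005276] 32.55
yellow 0.5539 -0.1335 0.0697 0.0418 0.5534 -0.1323
green 0.5535 -0.0694 0.0695 0.0202 0.5565 -0.0707
green 0.5572 -0.0292 0.0695 0.0184 0.5621 -0.0332
blue 0.5538 -0.195 0.0695 0.0211 0.5521 -0.1939
grey 0.5236 0.2475 0.0673 0.0213 0.5258 0.2575
grey 0.5531 0.0574 0.0698 0.0214 0.5522 0.0567
-0.2 [0.5346 0.5732] [0.0685 0.0696 0.0709]
-0.193 [0.534 0.574] [0.0682 0.0694 0.071 ]
-0.186 [0.536  0.5727] [0.068  0.0696 0.0711]
-0.179 [0.5395 0.5688] [0.0676 0.0697 0.0713]
-0.172 [0.5457 0.5641] [0.0691 0.0702 0.0714]
-0.165 [0.5388 0.5673] [0.0687 0.0695 0.0709]
-0.158 [0.5353 0.5678] [0.0683 0.0696 0.0708]
-0.151 [0.535  0.5747] [0.0684 0.0696 0.071 ]
-0.144 [0.5363 0.5733] [0.0683 0.0696 0.0713]
-0.137 [0.5402 0.5683] [0.0678 0.0698 0.0716]
-0.13 [0.5444 0.5651] [0.0683 0.0701 0.0715]
-0.123 [0.5369 0.5707] [0.0684 0.07   0.0715]
-0.116 [0.5336 0.5745] [0.0684 0.0695 0.0712]
-0.109 [0.5333 0.5744] [0.0679 0.0695 0.0711]
-0.102 [0.5353 0.5727] [0.068  0.0694 0.0713]
-0.095 [0.5387 0.5686] [0.0676 0.0697 0.0715]
-0.088 [0.5414 0.5652] [0.068  0
[... 503 characters left out ...]
 0.0697 0.0712]
-0.004 [0.5421 0.564 ] [0.067  0.0698 0.0716]
0.003 [0.5355 0.5695] [0.0682 0.0694 0.0708]
0.01 [0.5332 0.5722] [0.0682 0.0694 0.0713]
0.017 [0.5327 0.5731] [0.0681 0.0693 0.0711]
0.024 [0.5346 0.5728] [0.0684 0.0696 0.0706]
0.031 [0.5389 0.5664] [0.0688 0.0699 0.0713]
0.038 [0.5411 0.5645] [0.0665 0.07   0.0713]
0.045 [0.535  0.5715] [0.0683 0.0697 0.071 ]
0.052 [0.5329 0.5739] [0.0683 0.0695 0.0716]
0.059 [0.5324 0.5734] [0.0686 0.0698 0.0715]
0.066 [0.5343 0.571 ] [0.0686 0.07   0.0718]
0.073 [0.5387 0.5672] [0.0689 0.0703 0.0719]
grip [[0.5346 0.1204 0.1225]
 [0.5454 0.1252 0.1296]
 [0.5582 0.1325 0.1321]]
(array([-0.0949,  0.1468,  0.2311]), array([ 0.45,  0.62, -0.01]))
```

View pics/w18.png

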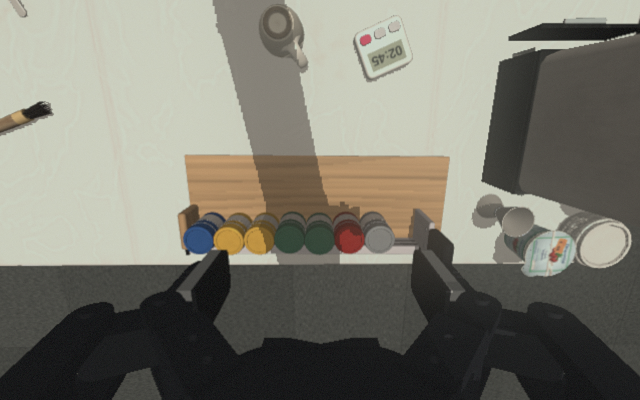

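The row reads blue, yellow, yellow, green, green, red, grey, all upright. The row green sits about 1.5 mm off the track, so I'll nudge it home before closing the stop.

carry_out --pt "0 0 0 0.008 -0.042 0.05 0.62" --pt "0 0 0 0.008 -0.042 0.1 0.62" --pt "0 0 0 0.008 -0.042 0.16 0.62" --pt "0 0 0 0.008 -0.042 0.22 0.62" --pt "0 0 0 0.008 -0.042 0.27 0.62" --pt "0 0 0 0.008 -0.042 0.302 0.62" --pt "0 0 0 0.008 -0.042 0.302 0.62"

```text
time_s: 33.48
eef_pos: [0.4447, -0.0684, -0.0177]
eef_rot: [0.001, 1.0, 0.001, -0.0]
force: [0.8, -0.2, 1.2]
grip_width: 0.0162
gripper_force: 0.0
```

carry_out --pt "0 0 0 -0.03 0 0 0.62" --pt "0 0 0 -0.055 0 0 0.62" --pt "0 0 0 -0.068 0 0 0.62" --pt "0 0 0 -0.072 0 0 0.62" --pt "0 0 0 -0.074 0 0 0.62" --pt "0 0 0 -0.074 0 0 0.62"

```text
time_s: 34.22
eef_pos: [0.5204, -0.0673, -0.0154]
eef_rot: [0.0, 1.0, 0.002, 0.002]
force: [0.2, 0.6, -0.5]
grip_width: 0.0161
gripper_force: 0.0
```

carry_out --pt "0 0 0 -0.002 -0.001 0 0.62" --pt "0 0 0 -0.0035 -0.001 0 0.62" --pt "0 0 0 -0.0035 -0.001 0 0.62" --pt "0 0 0 -0.0045 -0.001 0 0.62" --pt "0 0 0 -0.0045 -0.001 0 0.62"

```text
time_s: 34.85
eef_pos: [0.5247, -0.0685, -0.0158]
eef_rot: [0.0, 1.0, 0.002, 0.002]
force: [-4.5, -0.5, 0.6]
grip_width: 0.0163
gripper_force: 0.2
```

carry_out --pt "0 0 0 0.005 0 0 0.62" --pt "0 0 0 0.04 0 0 0.62" --pt "0 0 0 0.06 0 -0.05 0.62" --pt "0 0 0 0.06 0 -0.11 0" --pt "0 0 0 0.06 0.03 -0.17 -0.5" --pt "0 0 0 0.04 0.08 -0.22 -0.5" --pt "0 0 0 0.01 0.13 -0.23 -0.3" --pt "0 0 0 -0.02 0.18 -0.23 -0.3"

```text
time_s: 35.85
eef_pos: [0.5418, 0.1052, 0.2176]
eef_rot: [-0.001, 1.0, 0.006, 0.005]
force: [0.4, -1.9, 1.4]
grip_width: 0.0556
gripper_force: 0.0
```

```bash
python3 -c "
from h import *
s=robot.observe();print(s['eef_pos'],s['force'])
im,D=capture('wrist');P=depthpt_all(cam('wrist',s),D)
g=P[(P[...,2]>.124)&(P[...,2]<.136)&(P[...,0]>.52)&(P[...,0]<.6)&(abs(P[...,1]-.125)<.03)];print('grip',np.percentile(g,[2,50,98],axis=0).round(4),len(g))
print(go([.553,.127,.078],90))"
```

```text
[0.54175666 0.10523997 0.21761507] [ 0.37995562 -1.87105042  1.36146577]
grip [[0.5341 0.1208 0.125 ]
 [0.5511 0.1271 0.1295]
 [0.5705 0.134  0.1313]] 624
(array([-0.0083,  0.0123,  0.1347]), array([-0.17,  0.4 ,  0.75]))
```

carry_out --pt "0 0 0 -0.008 0.015 0 -0.3" --pt "0 0 0 -0.008 0.015 0.05 -0.3" --pt "0 0 0 -0.008 0.015 0.1 -0.3" --pt "0 0 0 -0.008 0.015 0.135 -0.3" --pt "0 0 0 -0.008 0.015 0.135 -0.3" --pt "0 0 0 -0.008 0.015 0.135 1" --pt "0 0 0 -0.008 0.015 0.135 1" --pt "0 0 0 -0.008 0.015 0.135 1" --squeeze 30

```text
time_s: 36.9
eef_pos: [0.5492, 0.1188, 0.0816]
eef_rot: [-0.0, 1.0, 0.003, 0.003]
force: [-1.5, 3.4, 7.7]
grip_width: 0.0132
gripper_force: 32.2
```

carry_out --pt "0 0 0 0 -0.01 0 1" --pt "0 0 0 0 -0.02 0 1" --pt "0 0 0 0 -0.03 0 1" --pt "0 0 0 0 -0.037 0 1" --pt "0 0 0 0 -0.037 0 1"

```text
time_s: 37.52
eef_pos: [0.549, 0.0836, 0.0816]
eef_rot: [-0.001, 1.0, 0.005, 0.003]
force: [-5.0, 9.1, 12.0]
grip_width: 0.0134
gripper_force: 33.1
```

```bash
python3 -c "
from h import *
s=robot.observe();print(s['eef_pos'],s['force'],s['wrist_torque'])
im,D=capture('side');np.save('s19.npy',D);t,d2=capture('top')
a=cv2.resize(im[170:260,200:420],(733,300),interpolation=cv2.INTER_CUBIC);b=cv2.resize(t[160:230,240:400],(686,300),interpolation=cv2.INTER_CUBIC)
cv2.imwrite('pics/m19.png',np.vstack([a,cv2.copyMakeBorder(b,0,0,0,47,0)]))"
```

```text
[0.54898578 0.08364079 0.08158123] [-4.98344704  9.05403233 11.99061706] [ 1.58800516  0.89758222 -0.26541871]
```

View pics/m19.png

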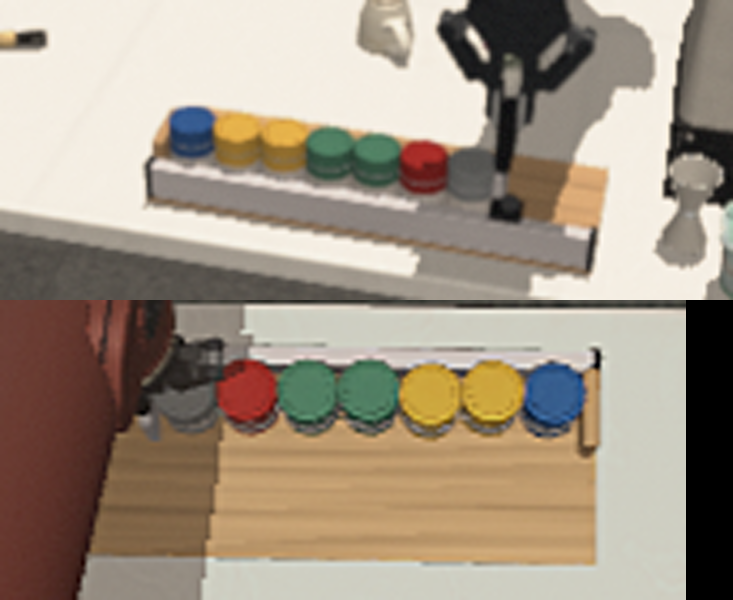

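carry_out --pt "0 0 0 0 -0.0015 0 1" --pt "0 0 0 0 -0.0015 0 1" --pt "0 0 0 0 -0.0015 0 1"

```text
time_s: 38.0
eef_pos: [0.549, 0.0836, 0.0816]
eef_rot: [-0.001, 1.0, 0.005, 0.003]
force: [-4.7, 12.4, 11.9]
grip_width: 0.0133
gripper_force: 33.5
```

The row resists stiffly with no further travel, so it's snug. I release and clear.

carry_out --pt "0 0 0 0 -0.0015 0 -0.2" --pt "0 0 0 0 -0.0015 0 -0.2" --pt "0 0 0 0 -0.0015 0 -0.2" --pt "0 0 0 0 0 -0.05 -0.2" --pt "0 0 0 0 0 -0.11 -0.5" --pt "0 0 0 0.03 -0.04 -0.17 -1" --pt "0 0 0 0.07 -0.09 -0.2 -1" --pt "0 0 0 0.09 -0.14 -0.2 -1"

```text
time_s: 39.0
eef_pos: [0.4727, -0.0295, 0.2713]
eef_rot: [-0.002, 1.0, 0.002, 0.003]
force: [0.1, 0.8, -0.8]
grip_width: 0.085
gripper_force: 0.0
```

```bash
python3 -c "
from h import *
P,im=row()
q=P[(P[...,2]>.066)&(P[...,2]<.075)&(P[...,0]>.5)&(P[...,0]<.6)&(P[...,1]>.03)&(P[...,1]<.12)];print('stop/grey y',np.percentile(q[:,1],[1,50,99]))
cv2.imwrite('pics/w20.png',cv2.resize(im[180:270,160:460],(800,240),interpolation=cv2.INTER_CUBIC))"
```

```text
[ 0.47274161 -0.02945258  0.27133123] 39.0
yellow 0.5521 -0.1331 0.0696 0.0415 0.5529 -0.1332
green 0.5549 -0.0697 0.0694 0.0197 0.5583 -0.071
blue 0.5544 -0.1944 0.0695 0.0211 0.5523 -0.1939
grey 0.5248 0.2507 0.067 0.018 0.5257 0.2579
grey 0.5472 0.0624 0.0696 0.0293 0.5509 0.0583
-0.2 [0.5345 0.5739] [0.0685 0.0694 0.0715]
-0.193 [0.5341 0.5737] [0.0683 0.0693 0.0711]
-0.186 [0.5356 0.5728] [0.0682 0.0695 0.071 ]
-0.179 [0.5397 0.5693] [0.0665 0.0696 0.0714]
-0.172 [0.5453 0.5646] [0.0686 0.0701 0.071 ]
-0.165 [0.5387 0.5708] [0.0686 0.0696 0.0714]
-0.158 [0.5341 0.5747] [0.0686 0.0696 0.0715]
-0.151 [0.534  0.5752] [0.0682 0.0695 0.0711]
-0.144 [0.5353 0.5739] [0.0685 0.0695 0.0714]
-0.137 [0.5401 0.5695] [0.0676 0.0698 0.0716]
-0.13 [0.5419 0.563 ] [0.0689 0.07   0.071 ]
-0.123 [0.5347 0.57  ] [0.0683 0.0695 0.071 ]
-0.116 [0.5316 0.5723] [0.0682 0.0693 0.0709]
-0.109 [0.5309 0.5718] [0.0681 0.0695 0.0711]
-0.102 [0.5329 0.5708] [0.0681 0.0693 0.0713]
-0.095 [0.537  0.5668] [0.0678 0.0696 0.0714]
-0.088 [0.5425 0.5646] [0.0686 0.0698 0.071 ]
-0.081 [0.5365 0.5706] [0.0682 0.0692
[... 521 characters left out ...]
0.5355 0.5705] [0.068  0.0693 0.0712]
0.01 [0.5331 0.5727] [0.0683 0.0693 0.0708]
0.017 [0.5328 0.5727] [0.0683 0.0693 0.0708]
0.024 [0.5344 0.5709] [0.0683 0.0695 0.0708]
0.031 [0.5396 0.565 ] [0.0682 0.0697 0.071 ]
0.038 [0.5407 0.5636] [0.0655 0.0697 0.0714]
0.045 [0.5348 0.5709] [0.0682 0.0696 0.0711]
0.052 [0.5325 0.5738] [0.0686 0.0696 0.0715]
0.059 [0.5325 0.5736] [0.0685 0.0695 0.0711]
0.066 [0.5347 0.5708] [0.0686 0.0694 0.0714]
0.073 [0.5394 0.5675] [0.0692 0.0705 0.099 ]
0.08 [0.5257 0.5743] [0.0674 0.0746 0.0978]
0.087 [0.5285 0.5355] [0.0738 0.0836 0.0996]
grip [[0.534  0.0761 0.1226]
 [0.5415 0.0807 0.1291]
 [0.5641 0.0885 0.132 ]]
stop/grey y [0.03069469 0.05710049 0.08321582]
```

View pics/w20.png

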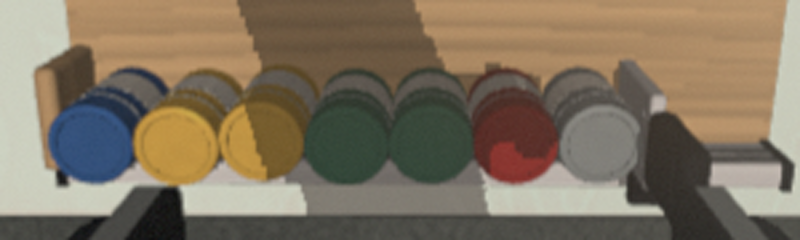

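Everything is upright and the order is right, but closing nudged the fresh yellow about 2.5 mm off the track (x .5514 against ≈.554). I'll press it home low down again.

```bash
python3 -c "
from h import *
print(go([.447,-.1115,-.013],90))"
```

```text
(array([ 0.0261, -0.0773,  0.2849]), array([ 0.99,  0.51, -0.5 ]))
```

carry_out --pt "0.5 0.5 -0.5 0.026 -0.04 0.04 0.62" --pt "1 0.5 -0.5 0.026 -0.077 0.1 0.62" --pt "1 0.5 -0.5 0.026 -0.077 0.16 0.62" --pt "1 0.5 -0.5 0.026 -0.077 0.22 0.62" --pt "1 0.5 -0.5 0.026 -0.077 0.26 0.62" --pt "1 0.5 -0.5 0.026 -0.077 0.275 0.62" --pt "1 0.5 -0.5 0.026 -0.077 0.275 0.62"

```text
time_s: 39.92
eef_pos: [0.4448, -0.1078, -0.0087]
eef_rot: [-0.003, 1.0, -0.009, -0.006]
force: [0.3, 0.2, 0.3]
grip_width: 0.0159
gripper_force: 0.0
```

```bash
python3 -c "
from h import *
s=robot.observe();print(go([.52,-.1112,-.014],90),s['eef_pos'])"
```

```text
(array([-0.0753, -0.0039,  0.0045]), array([-1.06, -0.71,  0.39])) [ 0.4447532  -0.10775588 -0.00866134]
```

carry_out --pt "-1 -0.7 0.4 -0.02 -0.004 0.004 0.62" --pt "-1 -0.7 0.4 -0.045 -0.004 0.004 0.62" --pt "-1 -0.7 0.4 -0.065 -0.004 0.004 0.62" --pt "-1 -0.7 0.4 -0.073 -0.004 0.004 0.62" --pt "-1 -0.7 0.4 -0.077 -0.004 0.004 0.62" --pt "-1 -0.7 0.4 -0.077 -0.004 0.004 0.62"

```text
time_s: 40.67
eef_pos: [0.523, -0.1092, -0.0096]
eef_rot: [-0.001, 1.0, 0.002, 0.002]
force: [-3.8, 0.0, 0.3]
grip_width: 0.0163
gripper_force: 0.3
```

carry_out --pt "0 0 0 -0.001 0 0 0.62" --pt "0 0 0 -0.002 0 0 0.62" --pt "0 0 0 -0.003 0 0 0.62" --pt "0 0 0 -0.003 0 0 0.62"

```text
time_s: 41.18
eef_pos: [0.5249, -0.1092, -0.0098]
eef_rot: [-0.0, 1.0, 0.003, 0.002]
force: [-8.3, -1.1, 0.7]
grip_width: 0.0163
gripper_force: 2.2
```

carry_out --pt "0 0 0 -0.001 0 0 0.62" --pt "0 0 0 -0.0015 0 0 0.62" --pt "0 0 0 -0.0015 0 0 0.62"

```text
time_s: 41.55
eef_pos: [0.5251, -0.1096, -0.0101]
eef_rot: [-0.0, 1.0, 0.003, 0.001]
force: [-12.0, -2.6, 1.7]
grip_width: 0.0165
gripper_force: 3.7
```

carry_out --pt "0 0 0 0.006 0 0 0.62" --pt "0 0 0 0.04 0 0 0.62" --pt "0 0 0 0.07 0 -0.04 0.62" --pt "0 0 0 0.07 0.02 -0.1 0" --pt "0 0 0 0.07 0.06 -0.16 -1" --pt "0 0 0 0.07 0.08 -0.22 -1" --pt "0 0 0 0.07 0.08 -0.28 -1" --pt "0 0 0 0.07 0.08 -0.28 -1"

```text
time_s: 42.55
eef_pos: [0.4571, -0.0294, 0.2733]
eef_rot: [-0.002, 1.0, 0.005, 0.005]
force: [1.5, 0.0, 0.2]
grip_width: 0.0852
gripper_force: 0.0
```

```bash
python3 -c "
from h import *
P,im=row()" | grep -v '^-0.1[37]\|^0.0[378]'
```

```text
[ 0.45709316 -0.02939186  0.27331348] 42.55
yellow 0.5539 -0.1334 0.0699 0.042 0.5524 -0.1315
green 0.5537 -0.0692 0.0699 0.0202 0.5553 -0.0699
green 0.5553 -0.0292 0.0696 0.0194 0.56 -0.0323
blue 0.5539 -0.1946 0.0696 0.0209 0.5519 -0.194
grey 0.5247 0.2472 0.0676 0.0215 0.5268 0.2572
grey 0.5459 0.0616 0.0698 0.0295 0.5509 0.0581
-0.2 [0.534  0.5731] [0.0682 0.0696 0.0711]
-0.193 [0.5336 0.5748] [0.0686 0.0697 0.0707]
-0.186 [0.5355 0.5727] [0.068  0.0695 0.0708]
-0.165 [0.537  0.5619] [0.069  0.0701 0.0719]
-0.158 [0.5334 0.5613] [0.0688 0.0699 0.0715]
-0.151 [0.5333 0.5721] [0.0687 0.0699 0.0715]
-0.144 [0.5344 0.5719] [0.0684 0.07   0.0717]
-0.123 [0.5366 0.5716] [0.0687 0.0698 0.0715]
-0.116 [0.534  0.5743] [0.0685 0.0695 0.0713]
-0.109 [0.5337 0.5744] [0.0684 0.0694 0.0711]
-0.102 [0.5352 0.5735] [0.0683 0.0695 0.0712]
-0.095 [0.5401 0.5692] [0.0677 0.07   0.0714]
-0.088 [0.5421 0.5671] [0.0694 0.0705 0.0716]
-0.081 [0.5361 0.571 ] [0.0688 0.0699 0.0714]
-0.074 [0.5333 0.5737] [0.0684 0.0699 0.0715]
-0.067 [0.5331 0.5745] [0.0684 0.0697 0.0714]
-0.06 [0.535  0.5727] [0.0686 0.07   0.0718]
-0.053 [0.5393 0.5661] [0.0676 0.0703 0.0716]
-0.046 [0.5412 0.564 ] [0.068  0.0698 0.0712]
-0.039 [0.5358 0.5694] [0.0681 0.0696 0.0714]
-0.032 [0.5332 0.5725] [0.068  0.0693 0.071 ]
-0.025 [0.5329 0.5731] [0.0681 0.0693 0.0709]
-0.018 [0.5348 0.5709] [0.0681 0.0695 0.0712]
-0.011 [0.5388 0.5662] [0.0679 0.0699 0.0712]
-0.004 [0.5418 0.5637] [0.0668 0.0696 0.0712]
0.003 [0.5353 0.5719] [0.0679 0.0694 0.0709]
0.01 [0.5328 0.5735] [0.0684 0.0696 0.0712]
0.017 [0.5326 0.5738] [0.0681 0.0694 0.0711]
0.024 [0.5345 0.5724] [0.0684 0.0695 0.071 ]
0.045 [0.5346 0.5713] [0.0681 0.0695 0.0712]
0.052 [0.5325 0.573 ] [0.0686 0.0697 0.0715]
0.059 [0.5324 0.5732] [0.0683 0.0697 0.0713]
0.066 [0.5345 0.571 ] [0.0688 0.0698 0.0714]
grip [[0.5339 0.0761 0.1223]
 [0.5452 0.0772 0.1261]
 [0.5688 0.0878 0.1288]]
```

```bash
python3 -c "
from plant import robot
print(robot.close_job())"
```

```text
the job is handed in; nothing more can be done
None
```

The job is handed in: both fresh tins (yellow and green) stand beside their own colours, all seven tins are upright and within about 1 mm of line, and the stop is up against the grey tin. Two things may count: the fresh yellow tipped during its first push and had to be straightened, and I pressed it home again (it had come 2.5 mm off the track) after closing the stop without re-sliding the stop afterwards.

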